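# Roll the snap-in lens cover into a linear lamp housing

## Task

Lay the white lens cover, legs down, into the mouth of the lamp housing so that it rests loose on the spring clips and let go of it. Then take the hand roller by its wooden grip and roll the cover in, section after section from either end to the other in one pass without lifting the roller off on the way, keeping it pressed down firmly but not brutally right out onto the far end section, until all five sections have snapped home flush with the housing's rim; finally set the roller back upright in its stand and let go. Leave the roll of tape, the solder reel and the parts tin where they are.

Things in the scene. Friction and masses are not known exactly. Their poses are not given: they have to be found in the camera images.
- cover: White lens cover strip, 200 x 52 mm, 20 mm high, 70 g: five stiff 40 mm sections in a row joined at the top by springy living hinges (its ends droop up to 10 mm when held). Starts legs down on the bench. Origin: centre of its underside (middle section); y along its length, z up; same either way round. Laid loose on the clips its underside is about 19 mm above the bench; pressed home, 10 mm.
- section1 (a point): Centre of the top face of the cover's end section, at y = -80 mm of the cover. Laid loose, the sections' tops stand 8 to 10 mm above the rim. Each section snaps home when pushed down those 9 mm past its own pair of clips, which takes some 5 to 25 N on top of it; then it stays flush.
- section2 (a point): Centre of the top face of the second section (y = -40 mm of the cover).
- section3 (a point): Centre of the top face of the middle section, 20 mm above the cover's origin. Grip the cover here, across its 52 mm width: its upright sides are flat in the upper 9 mm, so grip them no deeper than 7 mm below the top face if the fingers are to clear the rim when it is laid.
- section4 (a point): Centre of the top face of the fourth section (y = +40 mm of the cover).
- section5 (a point): Centre of the top face of the end section at y = +80 mm of the cover.
- rim (a point): Lamp housing: open aluminium channel, black end plates, screwed to the bench; 220 mm long (262 with brackets), 63 wide, 30 high. This point: centre of its mouth, level with the rim 30 mm above the bench; y along it, x across, z up. Mouth 54 x 208 mm, flared at the top. Five spring clips in each long wall, a pair for each section. A home cover's top face is level with this point.
- roller: Hand roller, 0.42 kg, upright in its stand. Origin: lowest point of its wheel, mid tread; x is the axle, y the rolling direction, z up. Black rubber wheel, 40 mm diameter, 40 wide, turns freely. Steel cheeks beside it, 60 mm over all, with feet 44 mm long in y, 12 mm above the wheel's lowest point. Wooden grip bar on top, right above the wheel.
- grip (a point): Centre of the roller's wooden grip, 69 mm above the roller's origin: a bar 90 mm long in y, 26 mm thick in x, 26 mm high.
- rest (a point): Roller stand, grey, 92 x 92 mm, fixed: two rails 20 mm high along y, 50 mm between them. The wheel hangs between them, the feet of the roller's cheeks rest on them, between end stops 6 mm high that leave 68 mm of rail in y. This point, 8 mm above the bench, is where the roller's origin lies when it stands in the middle. x across, y along the rails; either way round will do.
- tape: Roll of black tape, 64 mm wide, 18 mm high, lying loose; leave it. Origin: centre of its underside.
- reel: Blue and white reel of solder wire, 66 mm wide, 34 mm high, loose; leave it. Origin: centre of its underside.
- tin: Grey hinged parts tin, 71 x 118 x 28 mm, loose; leave it. Origin: centre of its underside.
There are look-alikes about, which are no part of the job. Of the things that look like the roller, the middle-sized one is meant.

How it is judged:
By the outcome, as a careful person would: the job done as asked, in the order asked, and still so for the second after the job is handed in, with the robot touching nothing.
It also fails if it takes over 67 s, if anything falls off the work surface, if the arm or the gripper's body presses on something with over 40 N, if the wrist force passes 120 N, or if a joint passes its speed limit or range.

## Robot

A 6-joint arm with a two-finger parallel gripper is mounted at the origin on a cart in front of the work surface, level with it; the furniture and walls round the work are solid. World frame = base frame: x ahead of the robot, y to its left, z up, the work surface at z = 0. Lengths are in mm, angles in rad, forces in N, time in s.
With the tool pointing down it reaches from about 275 to 750 mm from the base axis. Payload 10.2 kg.
Tool frame: the origin (TCP) lies midway between the tips of the shut fingers; the grasp point (between the pads) lies 19 mm behind it (bot.grasp_offset is the distance from the TCP to the grasp point, in mm); z points along the fingers, y is the direction in which the jaws open and shut (so a half turn about z gives the same grasp; the last joint's range is limited). The gripper opens to 88 mm and grips with 3 to 60 N. Pads are 18 mm wide; open, the fingers measure 123 mm over their backs; the gripper's body (75 mm by 187 mm) begins 45 mm behind the grasp point.
Start: joints at [0.94, 0.313, 1.498, -0, 1.331, -0.223], TCP at [208.223, 481.948, 238.72] pointing down, gripper open.
Joint ranges: [-2.94, 2.94], [-0.97, 2.17], [0.19, 2.56], [-1.23, 4.37], [0.02, 3.11], [-2.88, 2.88]. Speed limits (rad/s): [2.39, 2.39, 3.01, 3.14, 3.14, 3.14].

## Interface

Orientations are given as a 3x3 rotation matrix whose columns are the frame's x, y, z axes.
In Python, from workcell import bot gives the robot as it stands.
- The arm moves only by the shell command python3 -m pendant 'ROWS' [FORCE]. ROWS is JSON, a list of rows, each an object of numbers: "ax", "ay", "az": the turn, a rotation vector about the world's x, y, z in degrees; "tx", "ty", "tz": the shift along the world's x, y, z in m; "grip": the finger opening in m, from 0 to 0.0881. In form: [{"ax": .., "ay": .., "az": .., "tx": .., "ty": .., "tz": .., "grip": ..}, ...]. A call has 1 to 8 rows; each row shifts and turns the pose as measured when the row begins; what a row does not reach is not made up. A row lasts 1/12 s, in which the tool goes at most 41.7 mm and 7.16 degrees, less where a joint would pass 70% of its speed; a pose out of reach is approached as far as the arm can. A call is refused whole if a number of a shift passes 0.0417 or a number of a turn 7.16, either way. A call with a gripper value outside its range is refused whole. The fingers move at their own pace and stop on an object; FORCE is the grip in N (left out, the last holds). Time passes only in rows, so rows that do not move let the fingers close. It gives the time, the measured TCP pose, the force and the opening at its end, in the units of the state.
- bot.read_state(): the state, without advancing time (a new reading comes with each control period).
- bot.capture(name): name is "scene" or "top" or "wrist"; returns a dict with "img" (420x560x3 uint8, red, green, blue), "fx", "fy", "cx", "cy" (pixels), "rvec" (rotation vector, rad) and "tvec" (3), from world to camera coordinates, as OpenCV has them; the wrist camera has in their place "mount" (4x4, takes a point from camera to tool coordinates, whose origin is the TCP and whose axes are the flange's). Camera axes: x right, y down, z forward; pixel columns grow to the right and rows downward; lengths in mm; the calibration is good to about 2 mm. A picture is of the moment at which its call begins: read the wrist's pose just before it. There is no depth.
- bot.sign_off(): hands the job in, once; it reports no verdict.
Trained networks look in a picture, given as the dict that the camera call returned (one of the last four; its "shot" number tells which), for a name from the list of things; names that differ only in an ending like _2 or _b are one class to them, and where a whole thing is asked for, a point or a joint stands for the part that bears it (a point fixed in the world has none). Each returns a list of dicts, best first, with "score" (0 to 1); they miss things now and then, are a little off and sometimes report something else, mostly with a low value. They report only what shows in the picture. A call takes as long as a camera call. They do not tell look-alikes from the thing itself.
- bot.look_for(query, picture): "at" ([x, y, z] in mm, in world coordinates, good to about 4 mm: the middle of the surface that is visible of it).
- bot.trace(query, picture): "mask" (420x560 bool, what is visible of it).
The state is a dict: "time": time; "joint_positions": joint angles; "joint_velocities": joint speeds; "tau": joint torques, N m; "eef_pos": TCP position; "tool_rot": TCP orientation; "contact_force": force on the tool from outside, world axes, zero at the start; "moment": the same for the moment, N m; "opening": finger opening in mm.
Only numpy, scipy, OpenCV 4.12 (cv2) and the standard library are available. Lean on these libraries where they do the work, as an engineer would, in place of code of your own. Each camera call takes 0.05 s, during which the arm holds its last target.

## Working session

There is one attempt and no reset: what is moved stays moved. The work goes in short steps, Python scripts to look and compute and a shell command to move; the robot and the scene stay as the last step left them, time stands still between calls to the robot, and variables do not carry over. Pictures are saved under pics/ and viewed, and the job is handed in when it is done.

```bash
ls; mkdir -p pics; python3 - <<'E'
from workcell import bot
import cv2
for n in ("scene","top"):
    p=bot.capture(n)
    cv2.imwrite(f"pics/{n}0.png",p["img"][:,:,::-1])
    print(n,p["fx"],p["cx"],p["rvec"],p["tvec"])
    for q in ("cover","rim","roller","grip","rest","tape","reel","tin","section1","section5","section3"):
        print(q,[(round(d["score"],2),[round(float(v)) for v in d["at"]]) for d in bot.look_for(q,p)])
s=bot.read_state();print(s)
E
```

```text
pics
scene 520.6401138845436 281.362103758055 [ 2.03629876 -0.48515127  0.25234187] [-459.30453664  161.75663376 1182.64041025]
cover [(0.66, [476, -204, 22]), (0.19, [483, -270, 21])]
rim [(0.76, [652, 52, 10])]
roller [(0.87, [451, 146, 55]), (0.67, [328, 18, 71]), (0.47, [468, 273, 48])]
grip [(0.97, [445, 149, 54]), (0.86, [331, 17, 67]), (0.54, [471, 279, 52])]
rest [(0.86, [449, 140, 6])]
tape [(0.46, [618, 270, 14])]
reel [(0.63, [556, -311, 35])]
tin [(0.97, [412, -412, 29])]
section1 [(0.95, [461, -134, 18]), (0.9, [482, -267, 20]), (0.86, [476, -255, 22]), (0.76, [458, -110, 20]), (0.71, [473, -204, 23])]
section5 [(0.95, [461, -134, 18]), (0.9, [482, -267, 20]), (0.86, [476, -255, 22]), (0.76, [458, -110, 20]), (0.71, [473, -204, 23])]
section3 [(0.95, [461, -134, 18]), (0.9, [482, -267, 20]), (0.86, [476, -255, 22]), (0.76, [458, -110, 20]), (0.71, [473, -204, 23])]
top 503.7411403867535 280.7752911707373 [ 2.14216405 -2.1937261   0.11096952] [ -44.00615686  506.74398069 1210.62159058]
cover [(0.79, [479, -181, 19]), (0.26, [613, 281, 19])]
rim [(0.56, [648, 68, 6]), (0.2
[... 802 characters left out ...]
6115e-05,
        1.33099869e+00, -2.23394362e-01]), 'joint_velocities': array([ 0.00188641, -0.00138208,  0.00043542, -0.00071966, -0.00178513,
       -0.00077657]), 'tau': array([-1.33911544e-03, -4.02111554e+01, -2.52413410e+01,  6.94482587e-02,
        3.19646811e-02, -7.03391308e-06]), 'eef_pos': array([208.23599523, 481.95382786, 238.7222789 ]), 'tool_rot': array([[-9.17992871e-01,  3.96596884e-01,  1.34458763e-05],
       [ 3.96596884e-01,  9.17992871e-01, -3.52882847e-06],
       [-1.37427410e-05,  2.09315327e-06, -1.00000000e+00]]), 'contact_force': array([-1.30620502,  0.0554664 , -0.12203442]), 'moment': array([-0.02045471,  0.01800128,  0.01635021]), 'opening': 88.15071425707492}
```

View images.

View pics/scene0.png

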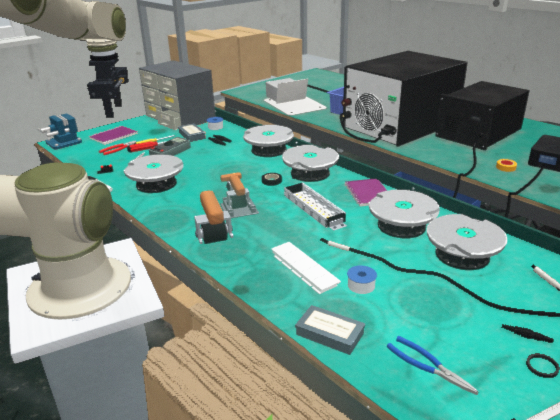

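View pics/top0.png

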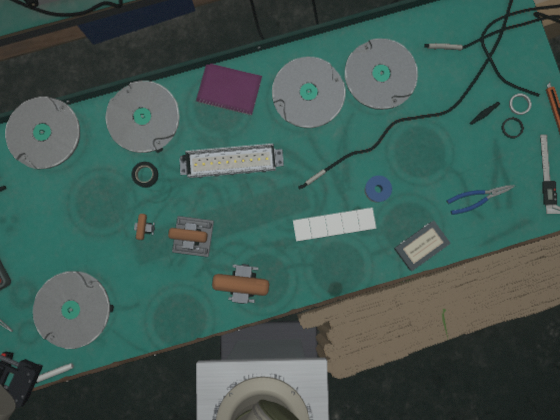

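```bash
cat > h.py <<'E'
import numpy as np, cv2
from workcell import bot
def ray(p,uv,z):
    R=cv2.Rodrigues(np.array(p["rvec"],float))[0]; t=np.array(p["tvec"],float).reshape(3)
    C=-R.T@t
    uv=np.asarray(uv,float).reshape(-1,2)
    d=np.c_[(uv[:,0]-p["cx"])/p["fx"],(uv[:,1]-p["cy"])/p["fy"],np.ones(len(uv))]@R
    return C+d*((z-C[2])/d[:,2])[:,None]
def rect(p,mask,z):
    c=max(cv2.findContours(mask.astype(np.uint8),cv2.RETR_EXTERNAL,cv2.CHAIN_APPROX_NONE)[0],key=cv2.contourArea)
    w=ray(p,c.reshape(-1,2),z)[:,:2].astype(np.float32)
    return cv2.minAreaRect(w)
def st():
    s=bot.read_state();print("t",round(s["time"],2),"pos",s["eef_pos"].round(1),"F",s["contact_force"].round(1),"open",round(s["opening"],1));print(s["tool_rot"].round(3).tolist());print(s["joint_positions"].round(2));return s
def wcam(p,s):
    M=np.array(p["mount"]);T=np.eye(4);T[:3,:3]=s["tool_rot"];T[:3,3]=s["eef_pos"]
    W=np.linalg.inv(T@M); q=dict(p); q["rvec"]=cv2.Rodrigues(W[:3,:3])[0]; q["tvec"]=W[:3,3]; return q
E
python3 - <<'E'
from h import *
p=bot.capture("top")
big=cv2.resize(p["img"],None,fx=3,fy=3,interpolation=cv2.INTER_CUBIC)[:,:,::-1]
cv2.imwrite("pics/topcrop.png",big[400:940,380:1160])
for q,z in (("cover",20),("rim",30),("rest",20),("grip",90),("roller",90)):
    for d in bot.trace(q,p):
        print(q,round(d["score"],2),d["mask"].sum(),rect(p,d["mask"],z))
R=cv2.Rodrigues(np.array(p["rvec"]))[0];print(-R.T@np.array(p["tvec"]).ravel())
E
```

```text
cover 0.74 677 ((468.9613952636719, -126.43331146240234), (53.796016693115234, 79.1074447631836), 9.413822174072266)
cover 0.6 1717 ((478.88397216796875, -187.38717651367188), (56.2363395690918, 200.6992645263672), 8.53335189819336)
rim 0.84 2708 ((641.2684326171875, 66.12638854980469), (71.209228515625, 257.00555419921875), 3.4086225032806396)
rim 0.54 1373 ((420.0354309082031, -396.133544921875), (70.687744140625, 118.7138671875), 33.17676544189453)
rest 0.58 798 ((456.60040283203125, 164.0358123779297), (94.06129455566406, 91.32576751708984), 81.49351501464844)
rest 0.16 680 ((457.94647216796875, 175.62158203125), (93.78504180908203, 63.94104766845703), 88.63933563232422)
grip 0.98 1323 ((338.67681884765625, 41.16515350341797), (89.07151794433594, 115.87017822265625), 25.19253921508789)
grip 0.83 335 ((477.26849365234375, 268.6914978027344), (52.37784957885742, 48.91581344604492), 41.01985168457031)
grip 0.61 635 ((456.9907531738281, 160.48707580566406), (85.288818359375, 58.20018768310547), 56.2788200378418)
roller 0.86 369 ((474.8581848144531, 268.0379333496094), (53.215606689453125, 54.861881256103516), 47.22285842895508)
roller 0.82 1344 ((338.00250244140625, 41.41749572753906), (90.3420639038086, 118.0787353515625), 23.968708038330078)
roller 0.68 677 ((458.18157958984375, 159.316162109375), (88.85236358642578, 61.681827545166016), 56.99519348144531)
[ 378.30610191  -55.51558668 1256.23769736]
```

View pics/topcrop.png

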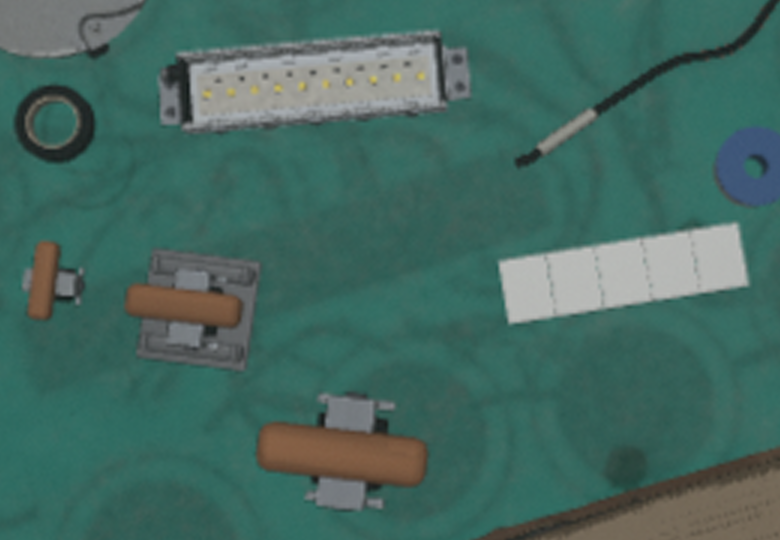

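```bash
python3 -m pendant '[{"tx":0.022,"ty":-0.025,"tz":0.008,"az":-7},{"tx":0.022,"ty":-0.025,"tz":0.008,"az":-7},{"tx":0.022,"ty":-0.025,"tz":0.008,"az":-7},{"tx":0.022,"ty":-0.025,"tz":0.008,"az":-7},{"tx":0.022,"ty":-0.025,"tz":0.008,"az":-7},{"tx":0.022,"ty":-0.025,"tz":0.008,"az":-7},{"tx":0.022,"ty":-0.025,"tz":0.008,"az":-7},{"tx":0.022,"ty":-0.025,"tz":0.008,"az":-7}]'; python3 - <<'E'
from h import *
s=st()
E
```

```text
t 1.5 pos [208.2 482.  238.7] F [ 0.4 -0.2  0.9] open 87.7
[[-0.918, 0.397, -0.0], [0.397, 0.918, -0.0], [0.0, -0.0, -1.0]]
[ 0.94  0.31  1.5   0.    1.33 -0.22]$[0]: bad value
```

```bash
python3 -m pendant '[{"ax":0,"ay":0,"az":-7,"tx":0.022,"ty":-0.025,"tz":0.008,"grip":0.088},{"ax":0,"ay":0,"az":-7,"tx":0.022,"ty":-0.025,"tz":0.008,"grip":0.088},{"ax":0,"ay":0,"az":-7,"tx":0.022,"ty":-0.025,"tz":0.008,"grip":0.088},{"ax":0,"ay":0,"az":-7,"tx":0.022,"ty":-0.025,"tz":0.008,"grip":0.088},{"ax":0,"ay":0,"az":-7,"tx":0.022,"ty":-0.025,"tz":0.008,"grip":0.088},{"ax":0,"ay":0,"az":-7,"tx":0.022,"ty":-0.025,"tz":0.008,"grip":0.088},{"ax":0,"ay":0,"az":-7,"tx":0.022,"ty":-0.025,"tz":0.008,"grip":0.088},{"ax":0,"ay":0,"az":-7,"tx":0.022,"ty":-0.025,"tz":0.008,"grip":0.088}]'; python3 - <<'E'
from h import *
s=st()
E
```

```text
time: 2.17
eef_pos: [385.4, 275.5, 303.9]
tool_rot: [[-0.166, 0.986, -0.003], [0.986, 0.166, 0.002], [0.002, -0.002, -1.0]]
contact_force: [-0.0, -0.0, -0.3]
opening: 88.4
t 2.17 pos [385.4 275.5 303.9] F [-0.  -0.  -0.3] open 88.4
[[-0.166, 0.986, -0.003], [0.986, 0.166, 0.002], [0.002, -0.002, -1.0]]
[0.37 0.16 1.52 0.   1.46 0.2 ]
```

```bash
python3 -m pendant '[{"ax":0,"ay":0,"az":0,"tx":0.026,"ty":-0.028,"tz":0.01,"grip":0.088},{"ax":0,"ay":0,"az":0,"tx":0.026,"ty":-0.028,"tz":0.01,"grip":0.088},{"ax":0,"ay":0,"az":0,"tx":0.026,"ty":-0.028,"tz":0.01,"grip":0.088},{"ax":0,"ay":0,"az":0,"tx":0.026,"ty":-0.028,"tz":0.01,"grip":0.088},{"ax":0,"ay":0,"az":0,"tx":0.026,"ty":-0.028,"tz":0.01,"grip":0.088},{"ax":0,"ay":0,"az":0,"tx":0,"ty":0,"tz":0,"grip":0.088}]'; python3 - <<'E'
from h import *
s=st()
p=bot.capture("wrist");print(p["mount"],p["fx"])
cv2.imwrite("pics/w1.png",p["img"][:,:,::-1])
q=wcam(p,s)
import pickle;pickle.dump(q,open("w1.pkl","wb"))
for n,z in (("rim",30),("rest",20),("grip",90)):
    for d in bot.trace(n,p):
        print(n,round(d["score"],2),d["mask"].sum(),rect(q,d["mask"],z))
E
```

```text
time: 2.67
eef_pos: [522.7, 122.9, 357.7]
tool_rot: [[-0.154, 0.988, 0.001], [0.988, 0.154, 0.001], [0.001, 0.001, -1.0]]
contact_force: [-0.2, -0.8, -1.3]
opening: 87.8
t 2.67 pos [522.7 122.9 357.7] F [-0.2 -0.8 -1.3] open 87.8
[[-0.154, 0.988, 0.001], [0.988, 0.154, 0.001], [0.001, 0.001, -1.0]]
[ 0.01  0.29  1.23  0.    1.63 -0.14]
[[ 2.41196889e-04 -9.46541071e-01 -3.22583234e-01  8.35544252e+01]
 [ 9.99999664e-01 -2.45773079e-05  8.19820162e-04 -1.12633672e-01]
 [-7.83921681e-04 -3.22583323e-01  9.46540747e-01 -1.45801909e+02]
 [ 0.00000000e+00  0.00000000e+00  0.00000000e+00  1.00000000e+00]] 292.5261880467738
rim 0.78 5416 ((641.1422729492188, 75.58916473388672), (70.26313018798828, 248.12037658691406), 3.9828052520751953)
rest 0.72 1595 ((459.8082275390625, 166.64630126953125), (89.01263427734375, 89.25154876708984), 81.57925415039062)
rest 0.16 1798 ((450.8442687988281, 155.9390106201172), (99.57624053955078, 69.6182861328125), 57.63627243041992)
grip 0.84 1783 ((458.9051818847656, 163.27838134765625), (83.94075012207031, 58.35192108154297), 54.76622772216797)
grip 0.82 3756 ((347.06829833984375, 30.557830810546875), (142.44554138183594, 93.81421661376953), 73.3780288696289)
grip 0.74 1083 ((482.15106201171875, 271.4629211425781), (40.39790725708008, 56.47893142700195), 62.09162902832031)
grip 0.55 5406 ((624.21923828125, 91.3360595703125), (60.97092056274414, 215.3560791015625), 3.7973978519439697)
```

View pics/w1.png

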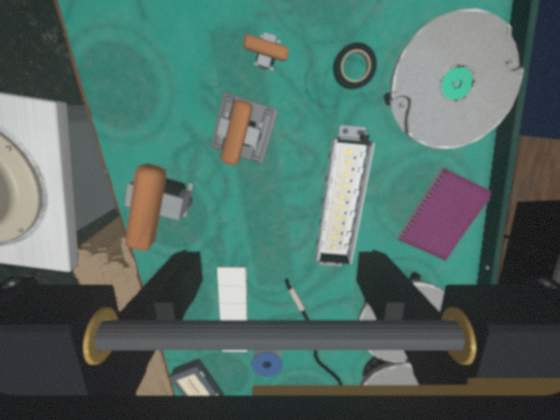

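```bash
python3 - <<'E'
import cv2
im=cv2.imread("pics/w1.png")
a=im[110:280,300:400]
b=im[80:180,195:295]
a=cv2.resize(a,None,fx=3.5,fy=3.5,interpolation=cv2.INTER_CUBIC);b=cv2.resize(b,None,fx=4,fy=4,interpolation=cv2.INTER_CUBIC)
import numpy as np
c=np.zeros((600,760,3),np.uint8);c[:a.shape[0],:a.shape[1]]=a;c[:400,355:755]=b
cv2.imwrite("pics/w1c.png",c)
E
```

```text
(no output)
```

View pics/w1c.png

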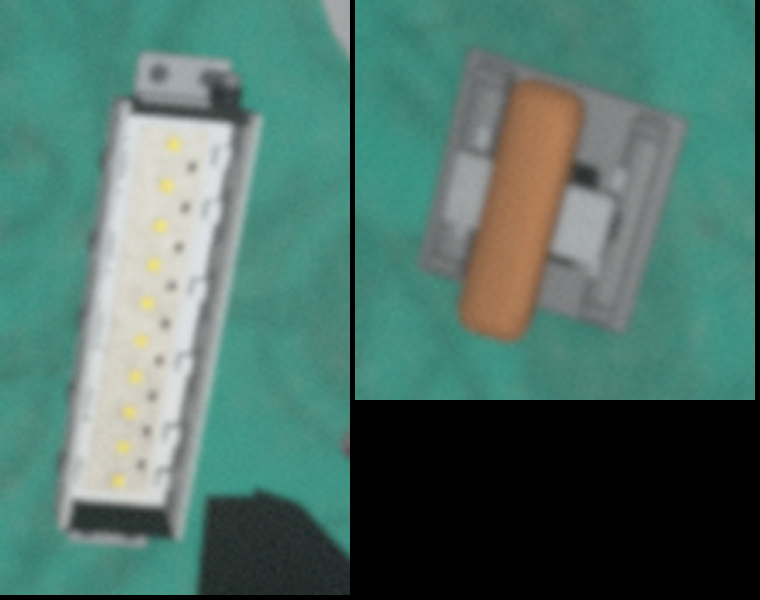

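```bash
python3 - <<'E'
from h import *
import pickle
q=pickle.load(open("w1.pkl","rb"))
H=np.array([(118,100),(262,115),(181,540),(60,530)])/3.5+[300,110]
S=(np.array([(472,50),(688,120),(622,330),(420,268)])-[355,0])/4+[195,80]
G=(np.array([(548,80),(490,340)])-[355,0])/4+[195,80]
for n,P,z in (("H",H,30),("S",S,0),("S",S,20),("G",G,77)):
    w=ray(q,P,z)[:,:2]; print(n,z,w.round(1).tolist(),"mid",w.mean(0).round(1))
    for i in range(len(w)):
        d=w[(i+1)%len(w)]-w[i]; print("  ",np.hypot(*d).round(1),np.degrees(np.arctan2(d[1],d[0])).round(1))
t=bot.capture("top")
C=np.array([(498,262),(737,223),(748,286),(510,324)])/3+[380/3,400/3]
H=np.array([(178,55),(440,32),(446,104),(184,131)])/3+[380/3,400/3]
S=np.array([(155,248),(260,262),(244,369),(137,355)])/3+[380/3,400/3]
G=np.array([(127,297),(240,312)])/3+[380/3,400/3]
for n,P,z in (("C",C,20),("H",H,30),("S",S,0),("S",S,20),("G",G,77)):
    w=ray(t,P,z)[:,:2]; print("top",n,z,w.round(1).tolist(),"mid",w.mean(0).round(1))
    for i in range(len(w)):
        d=w[(i+1)%len(w)]-w[i]; print("  ",np.hypot(*d).round(1),np.degrees(np.arctan2(d[1],d[0])).round(1))
E
```

```text
H 30 [[602.8, 174.0], [668.9, 177.5], [683.4, -41.2], [619.7, -45.1]] mid [643.7  66.3]
   66.2 3.1
   219.2 -86.2
   63.8 -176.5
   219.7 94.4
S 0 [[419.9, 215.7], [509.5, 202.7], [494.5, 113.3], [406.2, 126.3]] mid [457.5 164.5]
   90.5 -8.2
   90.6 -99.5
   89.2 171.6
   90.4 81.3
S 20 [[423.4, 215.3], [509.5, 202.8], [495.1, 117.0], [410.3, 129.5]] mid [459.6 166.1]
   86.9 -8.2
   87.0 -99.5
   85.7 171.6
   86.8 81.3
G 77 [[460.2, 208.6], [449.5, 116.3]] mid [454.8 162.4]
   92.9 -96.6
   92.9 83.4
top C 20 [[489.5, -85.0], [517.0, -282.5], [464.8, -289.3], [438.4, -93.4]] mid [ 477.4 -187.5]
   199.4 -82.1
   52.6 -172.6
   197.6 97.7
   51.8 9.4
top H 30 [[666.6, 175.2], [680.8, -41.7], [620.2, -45.3], [602.9, 170.6]] mid [642.6  64.7]
   217.4 -86.3
   60.7 -176.6
   216.6 94.6
   63.9 4.2
top S 0 [[509.9, 200.8], [496.0, 113.2], [407.3, 127.3], [421.0, 216.0]] mid [458.5 164.3]
   88.7 -99.0
   89.8 170.9
   89.7 81.2
   90.2 -9.7
top S 20 [[507.8, 196.7], [494.1, 110.5], [406.8, 124.4], [420.3, 211.7]] mid [457.3 160.8]
   87.3 -99.0
   88.4 170.9
   88.3 81.2
   88.7 -9.7
top G 77 [[463.8, 207.1], [450.0, 118.9]] mid [456.9 163. ]
   89.3 -98.9
   89.3 81.1
```

```bash
python3 -m pendant '[{"ax":0,"ay":0,"az":0,"tx":-0.005,"ty":-0.033,"tz":-0.02,"grip":0.08},{"ax":0,"ay":0,"az":0,"tx":-0.005,"ty":-0.033,"tz":-0.02,"grip":0.08},{"ax":0,"ay":0,"az":0,"tx":-0.005,"ty":-0.033,"tz":-0.02,"grip":0.08},{"ax":0,"ay":0,"az":0,"tx":-0.005,"ty":-0.033,"tz":-0.02,"grip":0.08},{"ax":0,"ay":0,"az":0,"tx":-0.005,"ty":-0.033,"tz":-0.02,"grip":0.08},{"ax":0,"ay":0,"az":-1,"tx":-0.005,"ty":-0.033,"tz":-0.02,"grip":0.08},{"ax":0,"ay":0,"az":0,"tx":-0.005,"ty":-0.033,"tz":-0.02,"grip":0.08},{"ax":0,"ay":0,"az":0,"tx":-0.005,"ty":-0.033,"tz":-0.02,"grip":0.08}]'; python3 - <<'E'
from h import *
s=st()
E
```

```text
time: 3.58
eef_pos: [472.1, -128.9, 195.3]
tool_rot: [[-0.169, 0.986, 0.01], [0.986, 0.169, 0.003], [0.001, 0.01, -1.0]]
contact_force: [1.2, -0.4, -0.3]
opening: 79.7
t 3.58 pos [ 472.1 -128.9  195.3] F [ 1.2 -0.4 -0.3] open 79.7
[[-0.169, 0.986, 0.01], [0.986, 0.169, 0.003], [0.001, 0.01, -1.0]]
[-0.51  0.27  1.67  0.01  1.19 -0.68]
```

```bash
python3 -m pendant '[{"ax":0.5,"ay":0,"az":-0.7,"tx":0.003,"ty":-0.028,"tz":-0.03,"grip":0.08},{"ax":0,"ay":0.5,"az":-0.7,"tx":0.003,"ty":-0.028,"tz":-0.03,"grip":0.08},{"ax":0,"ay":0,"az":-0.3,"tx":0,"ty":0,"tz":-0.03,"grip":0.08},{"ax":0,"ay":0,"az":0,"tx":0,"ty":0,"tz":0,"grip":0.08}]'; python3 - <<'E'
from h import *
s=st()
p=bot.capture("wrist")
cv2.imwrite("pics/w2.png",p["img"][:,:,::-1])
q=wcam(p,s)
import pickle;pickle.dump(q,open("w2.pkl","wb"))
for n,z in (("cover",20),):
    for d in bot.trace(n,p):
        print(n,round(d["score"],2),d["mask"].sum(),rect(q,d["mask"],z))
E
```

```text
time: 3.92
eef_pos: [475.1, -186.7, 100.0]
tool_rot: [[-0.14, 0.99, 0.0], [0.99, 0.14, 0.012], [0.012, 0.002, -1.0]]
contact_force: [-0.5, 1.4, -1.5]
opening: 79.6
t 3.92 pos [ 475.1 -186.7  100. ] F [-0.5  1.4 -1.5] open 79.6
[[-0.14, 0.99, 0.0], [0.99, 0.14, 0.012], [0.012, 0.002, -1.0]]
[-0.61  0.44  1.71  0.01  1.   -0.76]
cover 0.87 14980 ((478.0382080078125, -187.08114624023438), (53.90953826904297, 199.27996826171875), 7.947885513305664)
```

View pics/w2.png

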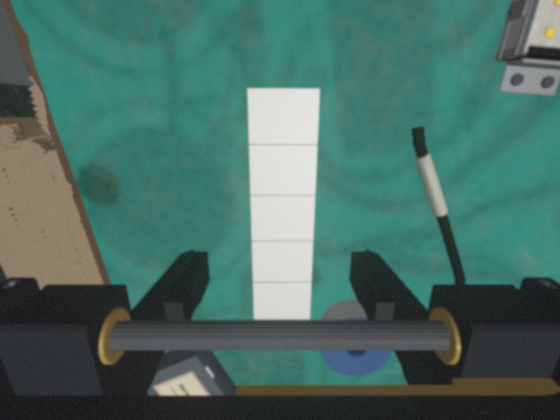

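```bash
python3 -m pendant '[{"ax":-0.7,"ay":0,"az":0,"tx":0.003,"ty":-0.001,"tz":-0.03,"grip":0.08},{"ax":0,"ay":0,"az":0,"tx":0,"ty":0,"tz":-0.03,"grip":0.08},{"ax":0,"ay":0,"az":0,"tx":0,"ty":0,"tz":-0.015,"grip":0.08},{"ax":0,"ay":0,"az":0,"tx":0,"ty":0,"tz":0,"grip":0.08}]' 15; python3 - <<'E'
from h import *
s=st()
E
```

```text
time: 4.35
eef_pos: [486.3, -186.3, 38.3]
tool_rot: [[-0.15, 0.989, 0.022], [0.989, 0.15, -0.015], [-0.018, 0.019, -1.0]]
contact_force: [-0.5, 0.3, -0.2]
opening: 79.7
t 4.35 pos [ 486.3 -186.3   38.3] F [-0.5  0.3 -0.2] open 79.7
[[-0.15, 0.989, 0.022], [0.989, 0.15, -0.015], [-0.018, 0.019, -1.0]]
[-0.59  0.54  1.74 -0.    0.83 -0.74]
```

```bash
python3 -m pendant '[{"ax":0.8,"ay":1.2,"az":-0.6,"tx":-0.008,"ty":-0.001,"tz":-0.01,"grip":0.08},{"ax":0,"ay":0,"az":0,"tx":0,"ty":0,"tz":-0.008,"grip":0.08},{"ax":0,"ay":0,"az":0,"tx":0,"ty":0,"tz":0,"grip":0.08}]' 15; python3 - <<'E'
from h import *
s=st()
E
```

```text
time: 4.6
eef_pos: [480.5, -186.7, 24.7]
tool_rot: [[-0.142, 0.99, 0.005], [0.99, 0.142, -0.004], [-0.005, 0.005, -1.0]]
contact_force: [-0.9, 1.2, 0.1]
opening: 79.9
t 4.6 pos [ 480.5 -186.7   24.7] F [-0.9  1.2  0.1] open 79.9
[[-0.142, 0.99, 0.005], [0.99, 0.142, -0.004], [-0.005, 0.005, -1.0]]
[-0.6   0.57  1.75 -0.    0.82 -0.74]
```

```bash
python3 -m pendant '[{"ax":0.2,"ay":0.3,"az":0,"tx":-0.0025,"ty":-0.0005,"tz":-0.008,"grip":0.08},{"ax":0,"ay":0,"az":0,"tx":0,"ty":0,"tz":-0.003,"grip":0.08},{"ax":0,"ay":0,"az":0,"tx":0,"ty":0,"tz":0,"grip":0.08}]' 15; python3 - <<'E'
from h import *
s=st()
E
```

```text
time: 4.85
eef_pos: [478.9, -187.7, 15.0]
tool_rot: [[-0.143, 0.99, 0.003], [0.99, 0.143, -0.002], [-0.003, 0.003, -1.0]]
contact_force: [-0.6, 1.3, -0.5]
opening: 80.0
t 4.85 pos [ 478.9 -187.7   15. ] F [-0.6  1.3 -0.5] open 80.0
[[-0.143, 0.99, 0.003], [0.99, 0.143, -0.002], [-0.003, 0.003, -1.0]]
[-0.6   0.58  1.76 -0.    0.8  -0.74]
```

```bash
python3 -m pendant '[{"ax":0,"ay":0,"az":0,"tx":-0.0005,"ty":0,"tz":-0.001,"grip":0.06},{"ax":0,"ay":0,"az":0,"tx":0,"ty":0,"tz":0,"grip":0.045},{"ax":0,"ay":0,"az":0,"tx":0,"ty":0,"tz":0,"grip":0.045},{"ax":0,"ay":0,"az":0,"tx":0,"ty":0,"tz":0,"grip":0.045},{"ax":0,"ay":0,"az":0,"tx":0,"ty":0,"tz":0,"grip":0.045},{"ax":0,"ay":0,"az":0,"tx":0,"ty":0,"tz":0,"grip":0.045}]' 20; python3 - <<'E'
from h import *
s=st()
E
```

```text
time: 5.35
eef_pos: [478.7, -188.1, 14.5]
tool_rot: [[-0.143, 0.99, 0.004], [0.99, 0.143, -0.003], [-0.003, 0.003, -1.0]]
contact_force: [0.4, 0.1, -0.4]
opening: 51.6
t 5.35 pos [ 478.7 -188.1   14.5] F [ 0.4  0.1 -0.4] open 51.6
[[-0.143, 0.99, 0.004], [0.99, 0.143, -0.003], [-0.003, 0.003, -1.0]]
[-0.6   0.58  1.76 -0.    0.79 -0.75]
```

```bash
python3 -m pendant '[{"ax":0.2,"ay":0.2,"az":0,"tx":0,"ty":0,"tz":0.02,"grip":0.045},{"ax":0,"ay":0,"az":0,"tx":0,"ty":0,"tz":0.03,"grip":0.045},{"ax":0,"ay":0,"az":-0.5,"tx":0.01,"ty":0.015,"tz":0.03,"grip":0.045},{"ax":0,"ay":0,"az":-0.5,"tx":0.018,"ty":0.028,"tz":0.015,"grip":0.045},{"ax":0,"ay":0,"az":-1,"tx":0.018,"ty":0.028,"tz":0.005,"grip":0.045},{"ax":0,"ay":0,"az":-1,"tx":0.018,"ty":0.028,"tz":0,"grip":0.045},{"ax":0,"ay":0,"az":-1,"tx":0.018,"ty":0.028,"tz":0,"grip":0.045},{"ax":0,"ay":0,"az":0,"tx":0.018,"ty":0.028,"tz":0,"grip":0.045}]' 20; python3 - <<'E'
from h import *
s=st()
E
```

```text
time: 6.02
eef_pos: [579.0, -30.4, 120.4]
tool_rot: [[-0.06, 0.998, 0.001], [0.998, 0.06, 0.003], [0.003, 0.001, -1.0]]
contact_force: [-0.2, -0.3, -0.3]
opening: 51.5
t 6.02 pos [579.  -30.4 120.4] F [-0.2 -0.3 -0.3] open 51.5
[[-0.06, 0.998, 0.001], [0.998, 0.06, 0.003], [0.003, 0.001, -1.0]]
[-0.26  0.54  1.48  0.    1.12 -0.32]
```

```bash
python3 -m pendant '[{"ax":0,"ay":0,"az":0.3,"tx":0.02,"ty":0.025,"tz":0,"grip":0.045},{"ax":0,"ay":0,"az":0.2,"tx":0.02,"ty":0.025,"tz":0,"grip":0.045},{"ax":0,"ay":0,"az":0,"tx":0.01,"ty":0.01,"tz":0,"grip":0.045},{"ax":0,"ay":0,"az":0,"tx":0,"ty":0,"tz":0,"grip":0.045}]' 20; python3 - <<'E'
from h import *
s=st()
p=bot.capture("wrist")
cv2.imwrite("pics/w3.png",p["img"][:,:,::-1])
q=wcam(p,s)
import pickle;pickle.dump(q,open("w3.pkl","wb"))
E
```

```text
time: 6.35
eef_pos: [632.4, 38.9, 120.1]
tool_rot: [[-0.075, 0.997, 0.001], [0.997, 0.075, 0.004], [0.004, 0.002, -1.0]]
contact_force: [-0.4, -0.3, -0.1]
opening: 51.3
t 6.35 pos [632.4  38.9 120.1] F [-0.4 -0.3 -0.1] open 51.3
[[-0.075, 0.997, 0.001], [0.997, 0.075, 0.004], [0.004, 0.002, -1.0]]
[-0.12  0.65  1.29  0.    1.19 -0.2 ]
```

View pics/w3.png

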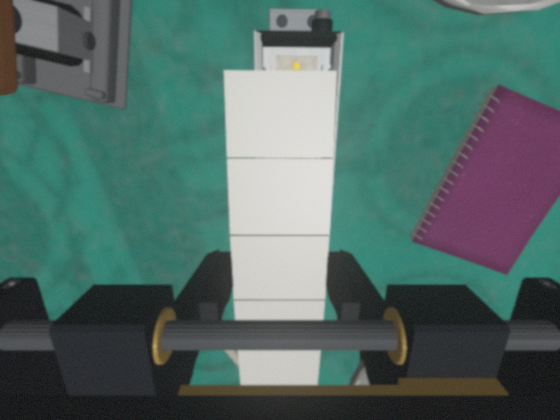

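```bash
python3 - <<'E'
from h import *
import pickle
im=cv2.imread("pics/w3.png")[0:160,200:380]
cv2.imwrite("pics/w3c.png",cv2.resize(im,None,fx=4,fy=4,interpolation=cv2.INTER_CUBIC)[:600])
q=pickle.load(open("w3.pkl","rb"))
print(ray(q,[(256,31),(343,33)],30)[:,:2].round(1).tolist())
for z in (125,120,115):
  print(z,ray(q,[(225,71),(337,71),(228,157.5),(334,157.5),(230,235),(330,235)],z)[:,:2].round(1).tolist())
E
```

```text
[[606.3, 172.9], [667.9, 176.3]]
125 [[601.4, 135.8], [650.5, 139.5], [603.4, 97.9], [654.3, 101.7], [605.3, 57.3], [657.7, 61.2]]
120 [[600.5, 136.3], [651.4, 140.2], [602.6, 97.1], [655.3, 101.0], [604.5, 55.1], [658.8, 59.1]]
115 [[599.6, 136.8], [652.2, 140.8], [601.8, 96.3], [656.3, 100.3], [603.8, 52.8], [659.9, 56.9]]
```

View pics/w3c.png

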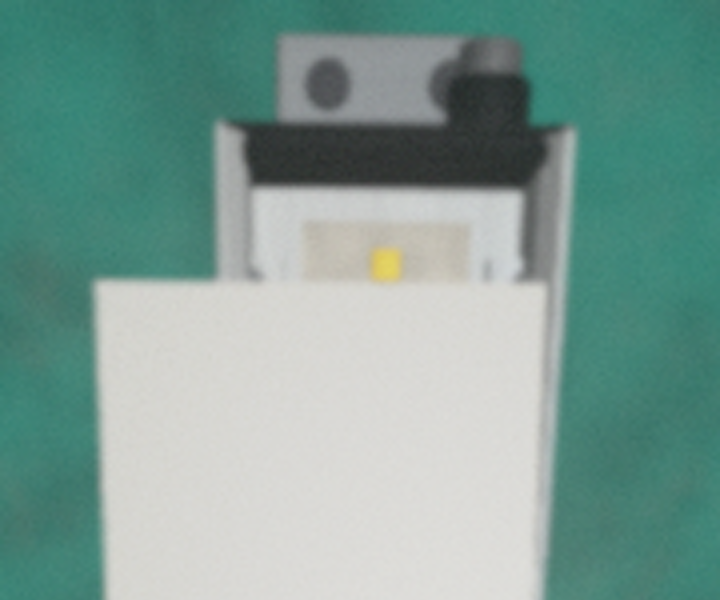

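```bash
python3 -m pendant '[{"ax":-0.2,"ay":0,"az":-0.2,"tx":0.006,"ty":0.014,"tz":-0.01,"grip":0.045},{"ax":0,"ay":0,"az":0,"tx":0.004,"ty":0.011,"tz":-0.015,"grip":0.045},{"ax":0,"ay":0,"az":0,"tx":0,"ty":0,"tz":-0.015,"grip":0.045},{"ax":0,"ay":0,"az":0,"tx":0,"ty":0,"tz":-0.01,"grip":0.045},{"ax":0,"ay":0,"az":0,"tx":0,"ty":0,"tz":0,"grip":0.045}]' 20; python3 - <<'E'
from h import *
s=st()
E
```

```text
time: 6.82
eef_pos: [639.6, 60.6, 66.3]
tool_rot: [[-0.068, 0.998, -0.001], [0.998, 0.068, -0.001], [-0.001, -0.002, -1.0]]
contact_force: [-0.6, -0.1, -0.4]
opening: 51.5
t 6.82 pos [639.6  60.6  66.3] F [-0.6 -0.1 -0.4] open 51.5
[[-0.068, 0.998, -0.001], [0.998, 0.068, -0.001], [-0.001, -0.002, -1.0]]
[-0.09  0.73  1.3  -0.    1.11 -0.15]
```

```bash
python3 -m pendant '[{"ax":0,"ay":0,"az":0.1,"tx":0.0035,"ty":0.0045,"tz":0,"grip":0.045},{"ax":0,"ay":0,"az":0,"tx":0,"ty":0,"tz":0,"grip":0.045}]' 20; python3 - <<'E'
from h import *
s=st()
p=bot.capture("wrist")
cv2.imwrite("pics/w4.png",p["img"][:,:,::-1])
cv2.imwrite("pics/w4c.png",cv2.resize(p["img"][0:150,190:390,::-1],None,fx=4,fy=4,interpolation=cv2.INTER_CUBIC))
q=wcam(p,s)
import pickle;pickle.dump(q,open("w4.pkl","wb"))
p=bot.capture("top")
cv2.imwrite("pics/t4c.png",cv2.resize(p["img"][100:220,140:300,::-1],None,fx=5,fy=5,interpolation=cv2.INTER_CUBIC))
E
```

```text
time: 6.98
eef_pos: [642.7, 64.2, 66.0]
tool_rot: [[-0.068, 0.998, -0.003], [0.998, 0.068, -0.001], [-0.0, -0.003, -1.0]]
contact_force: [0.1, -0.5, -0.4]
opening: 51.5
t 6.98 pos [642.7  64.2  66. ] F [ 0.1 -0.5 -0.4] open 51.5
[[-0.068, 0.998, -0.003], [0.998, 0.068, -0.001], [-0.0, -0.003, -1.0]]
[-0.08  0.74  1.29 -0.    1.12 -0.15]
```

View pics/w4c.png

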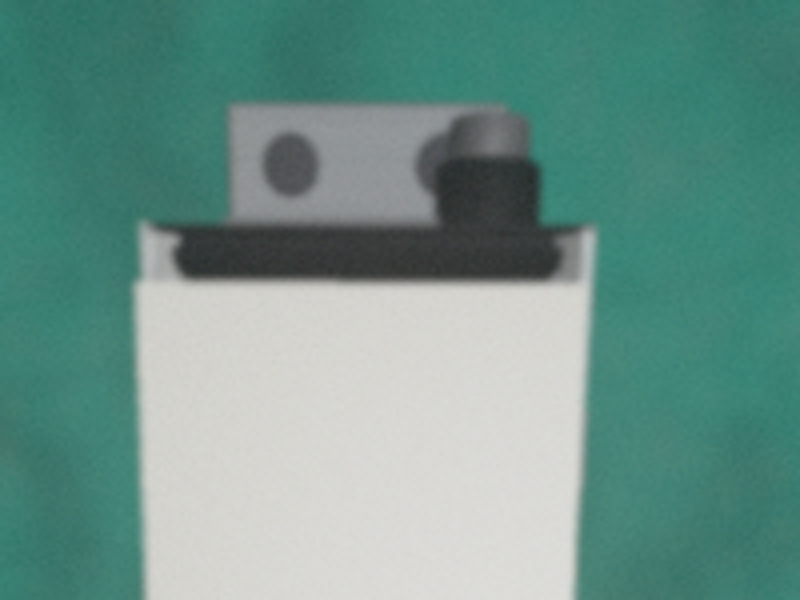

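View pics/t4c.png

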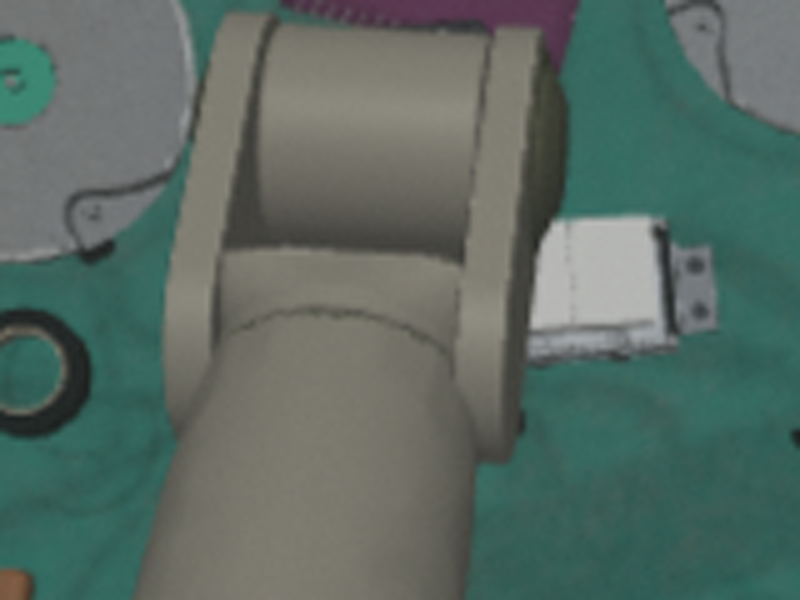

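```bash
python3 - <<'E'
from h import *
import pickle
q=pickle.load(open("w4.pkl","rb"))
f=lambda L:np.array(L)/4+[190,0]
h=ray(q,f([(139,222),(597,228)]),30)[:,:2]
print(h,h.mean(0), h.mean(0)+110*np.array([np.sin(np.radians(4.1)),-np.cos(np.radians(4.1))]))
for z in (71,66,62):
  c=ray(q,f([(134,281),(587,283)]),z)[:,:2]
  print(z,c.round(1),c.mean(0).round(1),np.hypot(*(c[1]-c[0])).round(1), (c.mean(0)+100*np.array([np.sin(np.radians(3.9)),-np.cos(np.radians(3.9))])).round(1))
E
```

```text
[[604.87993848 173.16006528]
 [668.64879983 176.7506755 ]] [636.76436916 174.95537039] [644.62908803  65.23688427]
71 [[611.7 161.6]
 [661.2 164.7]] [636.5 163.1] 49.6 [643.3  63.4]
66 [[610.8 162.1]
 [662.1 165.3]] [636.5 163.7] 51.4 [643.3  63.9]
62 [[610.1 162.4]
 [662.8 165.8]] [636.4 164.1] 52.8 [643.2  64.4]
```

```bash
python3 -m pendant '[{"ax":0,"ay":-0.1,"az":0.1,"tx":0.0012,"ty":0.0012,"tz":-0.008,"grip":0.045},{"ax":0,"ay":0,"az":0,"tx":0,"ty":0,"tz":-0.006,"grip":0.045},{"ax":0,"ay":0,"az":0,"tx":0,"ty":0,"tz":0,"grip":0.045}]' 20; python3 - <<'E'
from h import *
s=st()
p=bot.capture("wrist")
cv2.imwrite("pics/w5c.png",cv2.resize(p["img"][0:150,190:390,::-1],None,fx=4,fy=4,interpolation=cv2.INTER_CUBIC))
E
```

```text
time: 7.33
eef_pos: [644.7, 64.7, 52.8]
tool_rot: [[-0.07, 0.998, 0.003], [0.998, 0.07, -0.001], [-0.001, 0.002, -1.0]]
contact_force: [-0.5, -0.2, -0.1]
opening: 51.4
t 7.33 pos [644.7  64.7  52.8] F [-0.5 -0.2 -0.1] open 51.4
[[-0.07, 0.998, 0.003], [0.998, 0.07, -0.001], [-0.001, 0.002, -1.0]]
[-0.08  0.76  1.29 -0.    1.09 -0.15]
```

View pics/w5c.png

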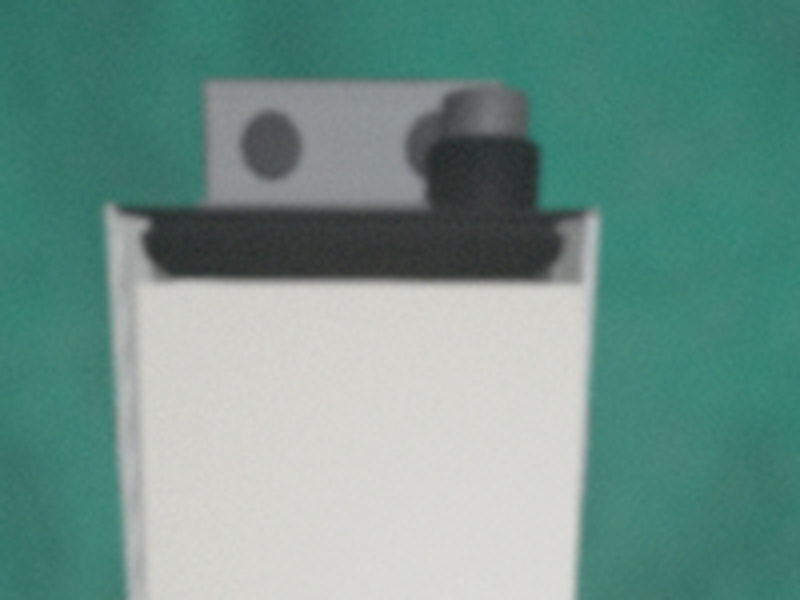

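```bash
python3 -m pendant '[{"ax":0,"ay":0.2,"az":0,"tx":-0.0009,"ty":0.0006,"tz":-0.004,"grip":0.045},{"ax":0,"ay":0,"az":0,"tx":0,"ty":0,"tz":-0.003,"grip":0.045},{"ax":0,"ay":0,"az":0,"tx":0,"ty":0,"tz":0,"grip":0.045}]' 20; python3 - <<'E'
from h import *
s=st()
E
```

```text
time: 7.63
eef_pos: [644.0, 65.3, 45.8]
tool_rot: [[-0.07, 0.998, -0.001], [0.998, 0.07, -0.001], [-0.001, -0.001, -1.0]]
contact_force: [0.8, 0.5, -0.4]
opening: 51.8
t 7.63 pos [644.   65.3  45.8] F [ 0.8  0.5 -0.4] open 51.8
[[-0.07, 0.998, -0.001], [0.998, 0.07, -0.001], [-0.001, -0.001, -1.0]]
[-0.08  0.77  1.3  -0.    1.08 -0.15]
```

```bash
python3 -m pendant '[{"ax":0,"ay":0,"az":0,"tx":-0.0002,"ty":0,"tz":-0.004,"grip":0.045},{"ax":0,"ay":0,"az":0,"tx":0,"ty":0,"tz":-0.003,"grip":0.045},{"ax":0,"ay":0,"az":0,"tx":0,"ty":0,"tz":0,"grip":0.045}]' 20; python3 - <<'E'
from h import *
s=st()
p=bot.capture("wrist")
cv2.imwrite("pics/w6c.png",cv2.resize(p["img"][0:150,190:390,::-1],None,fx=4,fy=4,interpolation=cv2.INTER_CUBIC))
E
```

```text
time: 7.88
eef_pos: [643.8, 65.3, 38.0]
tool_rot: [[-0.07, 0.998, -0.001], [0.998, 0.07, -0.001], [-0.001, -0.001, -1.0]]
contact_force: [-0.2, 0.5, -1.4]
opening: 51.6
t 7.88 pos [643.8  65.3  38. ] F [-0.2  0.5 -1.4] open 51.6
[[-0.07, 0.998, -0.001], [0.998, 0.07, -0.001], [-0.001, -0.001, -1.0]]
[-0.08  0.78  1.3  -0.    1.06 -0.15]
```

View pics/w6c.png

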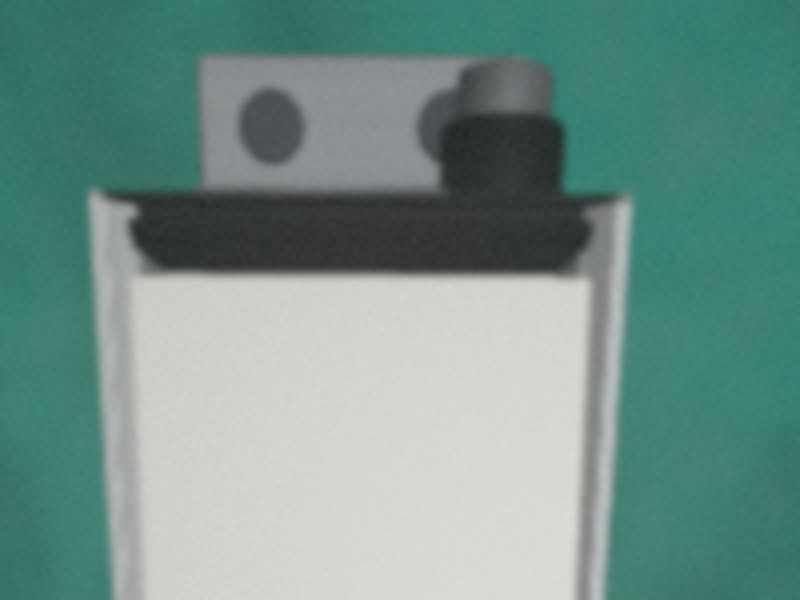

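```bash
python3 -m pendant '[{"ax":0,"ay":0,"az":0,"tx":0,"ty":0,"tz":-0.002,"grip":0.045},{"ax":0,"ay":0,"az":0,"tx":0,"ty":0,"tz":-0.001,"grip":0.045},{"ax":0,"ay":0,"az":0,"tx":0,"ty":0,"tz":0,"grip":0.045}]' 20; python3 - <<'E'
from h import *
s=st()
E
```

```text
time: 8.18
eef_pos: [644.0, 65.3, 35.2]
tool_rot: [[-0.07, 0.998, 0.0], [0.998, 0.07, -0.001], [-0.001, -0.0, -1.0]]
contact_force: [-0.5, -0.2, -0.9]
opening: 51.7
t 8.18 pos [644.   65.3  35.2] F [-0.5 -0.2 -0.9] open 51.7
[[-0.07, 0.998, 0.0], [0.998, 0.07, -0.001], [-0.001, -0.0, -1.0]]
[-0.08  0.78  1.3  -0.    1.06 -0.15]
```

```bash
python3 -m pendant '[{"ax":0,"ay":0,"az":0,"tx":0,"ty":0,"tz":-0.001,"grip":0.045},{"ax":0,"ay":0,"az":0,"tx":0,"ty":0,"tz":0,"grip":0.045}]' 20; python3 - <<'E'
from h import *
s=st()
E
```

```text
time: 8.35
eef_pos: [644.0, 65.3, 34.3]
tool_rot: [[-0.07, 0.998, 0.0], [0.998, 0.07, -0.001], [-0.001, 0.0, -1.0]]
contact_force: [-0.7, 1.0, 0.3]
opening: 51.7
t 8.35 pos [644.   65.3  34.3] F [-0.7  1.   0.3] open 51.7
[[-0.07, 0.998, 0.0], [0.998, 0.07, -0.001], [-0.001, 0.0, -1.0]]
[-0.08  0.78  1.3  -0.    1.06 -0.15]
```

```bash
python3 -m pendant '[{"ax":0,"ay":0,"az":0,"tx":0,"ty":0,"tz":-0.0005,"grip":0.045},{"ax":0,"ay":0,"az":0,"tx":0,"ty":0,"tz":0,"grip":0.055},{"ax":0,"ay":0,"az":0,"tx":0,"ty":0,"tz":0,"grip":0.06},{"ax":0,"ay":0,"az":0,"tx":0,"ty":0,"tz":0,"grip":0.07},{"ax":0,"ay":0,"az":0,"tx":0,"ty":0,"tz":0,"grip":0.07}]' 20; python3 - <<'E'
from h import *
s=st()
E
python3 -m pendant '[{"ax":0,"ay":0,"az":0,"tx":0,"ty":0,"tz":0.01,"grip":0.07},{"ax":0,"ay":0,"az":-2,"tx":0,"ty":0,"tz":0.03,"grip":0.07},{"ax":0,"ay":0,"az":-2,"tx":-0.015,"ty":0.01,"tz":0.035,"grip":0.07},{"ax":0,"ay":0,"az":-2,"tx":-0.03,"ty":0.015,"tz":0.02,"grip":0.07},{"ax":0,"ay":0,"az":-2,"tx":-0.035,"ty":0.02,"tz":0.01,"grip":0.07},{"ax":0,"ay":0,"az":-2,"tx":-0.035,"ty":0.02,"tz":0.01,"grip":0.07},{"ax":0,"ay":0,"az":-1,"tx":-0.03,"ty":0.015,"tz":0,"grip":0.07},{"ax":0,"ay":0,"az":0,"tx":-0.01,"ty":0,"tz":0,"grip":0.07}]' 20
python3 - <<'E'
from h import *
p=bot.capture("wrist")
cv2.imwrite("pics/w7.png",p["img"][:,:,::-1])
p=bot.capture("top")
cv2.imwrite("pics/t7c.png",cv2.resize(p["img"][120:260,140:300,::-1],None,fx=4,fy=4,interpolation=cv2.INTER_CUBIC))
E
```

```text
time: 8.77
eef_pos: [644.5, 65.3, 34.3]
tool_rot: [[-0.07, 0.998, 0.002], [0.998, 0.07, -0.001], [-0.002, 0.002, -1.0]]
contact_force: [-0.4, -0.1, 0.2]
opening: 69.4
t 8.77 pos [644.5  65.3  34.3] F [-0.4 -0.1  0.2] open 69.4
[[-0.07, 0.998, 0.002], [0.998, 0.07, -0.001], [-0.002, 0.002, -1.0]]
[-0.08  0.78  1.3  -0.    1.05 -0.15]
time: 9.43
eef_pos: [484.0, 146.2, 157.6]
tool_rot: [[0.136, 0.991, 0.006], [0.991, -0.136, 0.001], [0.002, 0.006, -1.0]]
contact_force: [0.4, -0.2, 0.8]
opening: 70.3
```

View pics/w7.png

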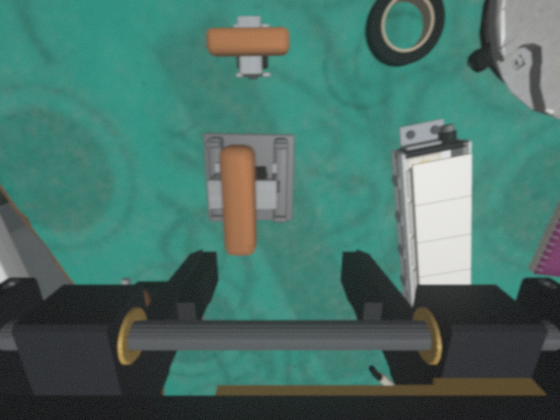

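View pics/t7c.png

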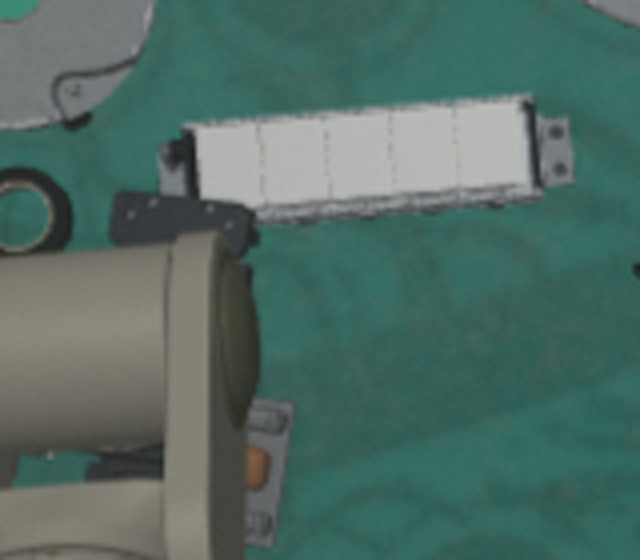

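```bash
python3 - <<'E'
from h import *
s=st()
p=bot.capture("wrist");q=wcam(p,s)
cv2.imwrite("pics/w8c.png",cv2.resize(p["img"][120:270,180:320,::-1],None,fx=4,fy=4,interpolation=cv2.INTER_CUBIC))
import pickle;pickle.dump(q,open("w8.pkl","wb"))
for n,z in (("grip",77),("rest",10)):
    for d in bot.trace(n,p):
        print(n,round(d["score"],2),d["mask"].sum(),rect(q,d["mask"],z))
E
```

```text
t 9.53 pos [486.1 144.8 157.8] F [ 0.7 -0.6  0.1] open 70.2
[[0.135, 0.991, 0.008], [0.991, -0.135, 0.0], [0.001, 0.008, -1.0]]
[ 0.06  0.35  1.67 -0.    1.11  0.19]
grip 0.74 446 ((360.6628112792969, 94.35923767089844), (33.097896575927734, 22.88260841369629), 41.65802001953125)
grip 0.61 5160 ((454.40570068359375, 161.74288940429688), (91.0491943359375, 58.02193069458008), 56.02899169921875)
grip 0.61 3349 ((481.0873718261719, 270.1639099121094), (39.23145294189453, 56.69972610473633), 82.3598403930664)
rest 0.6 3521 ((458.4317626953125, 165.01104736328125), (91.92218780517578, 89.6593246459961), 81.22655487060547)
```

View pics/w8c.png

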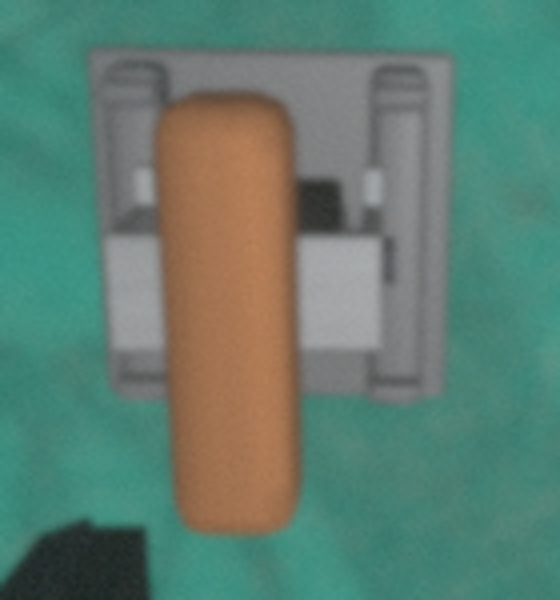

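```bash
python3 - <<'E'
from h import *
import pickle
q=pickle.load(open("w8.pkl","rb"))
f=lambda L:np.array(L)/4+[180,120]
for z in (77,85):
  w=ray(q,f([(225,92),(238,534),(161,200),(297,200),(170,440),(299,440)]),z)[:,:2]
  print(z,w.round(1).tolist(),((w[0]+w[1])/2).round(1), np.hypot(*(w[0]-w[1])).round(1),np.degrees(np.arctan2(*(w[0]-w[1])[::-1])).round(1),(w[2:].mean(0)).round(1),np.hypot(*(w[2]-w[3])),np.hypot(*(w[4]-w[5])))
w=ray(q,f([(93,50),(453,58),(440,398),(110,395)]),0)[:,:2];print(w.round(1).tolist(),w.mean(0))
E
```

```text
77 [[462.7, 207.1], [448.5, 114.5], [446.6, 188.3], [472.9, 184.7], [438.3, 138.1], [465.1, 134.4]] [455.6 160.8] 93.7 81.3 [455.7 161.4] 26.598050019880336 27.028311187273065
85 [[463.9, 207.8], [450.2, 118.5], [448.3, 189.7], [473.7, 186.2], [440.3, 141.3], [466.2, 137.6]] [457.  163.1] 90.4 81.3 [457.1 163.7] 25.659525820802354 26.074605028719898
[[420.3, 214.9], [509.8, 200.6], [495.2, 109.8], [404.7, 123.3]] [457.50720631 162.14523384]
```

```bash
python3 - <<'E'
import cv2
im=cv2.imread("pics/scene0.png")[160:260,180:290]
cv2.imwrite("pics/s0c.png",cv2.resize(im,None,fx=6,fy=6,interpolation=cv2.INTER_CUBIC))
E
```

```text
(no output)
```

View pics/s0c.png

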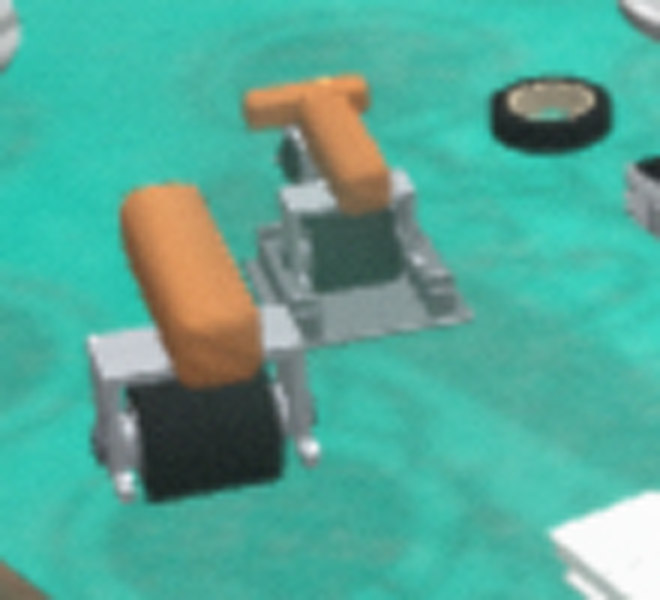

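```bash
python3 -m pendant '[{"ax":0,"ay":0.4,"az":-0.6,"tx":-0.015,"ty":0.009,"tz":-0.01,"grip":0.06},{"ax":0,"ay":0,"az":-0.3,"tx":-0.014,"ty":0.008,"tz":-0.02,"grip":0.06},{"ax":0,"ay":0,"az":0,"tx":0,"ty":0,"tz":-0.015,"grip":0.06},{"ax":0,"ay":0,"az":0,"tx":0,"ty":0,"tz":0,"grip":0.06}]' 20; python3 - <<'E'
from h import *
s=st()
E
```

```text
time: 10.02
eef_pos: [462.9, 159.0, 109.9]
tool_rot: [[0.158, 0.987, 0.002], [0.987, -0.158, -0.0], [0.0, 0.002, -1.0]]
contact_force: [-0.7, 0.8, 0.1]
opening: 59.5
t 10.02 pos [462.9 159.  109.9] F [-0.7  0.8  0.1] open 59.5
[[0.158, 0.987, 0.002], [0.987, -0.158, -0.0], [0.0, 0.002, -1.0]]
[ 0.09  0.38  1.77 -0.    0.99  0.25]
```

```bash
python3 -m pendant '[{"ax":0,"ay":0.1,"az":0.3,"tx":-0.006,"ty":0.003,"tz":-0.01,"grip":0.06},{"ax":0,"ay":0,"az":0,"tx":0,"ty":0,"tz":-0.012,"grip":0.06},{"ax":0,"ay":0,"az":0,"tx":0,"ty":0,"tz":-0.01,"grip":0.06},{"ax":0,"ay":0,"az":0,"tx":0,"ty":0,"tz":0,"grip":0.06}]' 20; python3 - <<'E'
from h import *
s=st()
E
```

```text
time: 10.35
eef_pos: [460.7, 160.6, 77.2]
tool_rot: [[0.156, 0.988, 0.001], [0.988, -0.156, -0.0], [0.0, 0.001, -1.0]]
contact_force: [0.6, 0.4, 0.0]
opening: 59.9
t 10.35 pos [460.7 160.6  77.2] F [0.6 0.4 0. ] open 59.9
[[0.156, 0.988, 0.001], [0.988, -0.156, -0.0], [0.0, 0.001, -1.0]]
[ 0.09  0.43  1.8  -0.    0.91  0.25]
```

```bash
python3 -m pendant '[{"ax":0,"ay":0,"az":0.2,"tx":-0.004,"ty":0.0018,"tz":-0.005,"grip":0.06},{"ax":0,"ay":0,"az":0,"tx":-0.001,"ty":0,"tz":-0.005,"grip":0.06},{"ax":0,"ay":0,"az":0,"tx":0,"ty":0,"tz":0,"grip":0.06}]' 20; python3 - <<'E'
from h import *
s=st()
E
```

```text
time: 10.6
eef_pos: [457.1, 161.9, 67.3]
tool_rot: [[0.153, 0.988, 0.002], [0.988, -0.153, 0.0], [0.0, 0.002, -1.0]]
contact_force: [0.2, -0.1, -0.1]
opening: 59.9
t 10.6 pos [457.1 161.9  67.3] F [ 0.2 -0.1 -0.1] open 59.9
[[0.153, 0.988, 0.002], [0.988, -0.153, 0.0], [0.0, 0.002, -1.0]]
[ 0.1   0.44  1.82 -0.    0.88  0.25]
```

Close firmly (the roller must not slip while pressing).

```bash
python3 -m pendant '[{"ax":0,"ay":0,"az":0,"tx":-0.0006,"ty":0,"tz":0,"grip":0.045},{"ax":0,"ay":0,"az":0,"tx":0,"ty":0,"tz":0,"grip":0.03},{"ax":0,"ay":0,"az":0,"tx":0,"ty":0,"tz":0,"grip":0.015},{"ax":0,"ay":0,"az":0,"tx":0,"ty":0,"tz":0,"grip":0.015},{"ax":0,"ay":0,"az":0,"tx":0,"ty":0,"tz":0,"grip":0.015},{"ax":0,"ay":0,"az":0,"tx":0,"ty":0,"tz":0,"grip":0.015},{"ax":0,"ay":0,"az":0,"tx":0,"ty":0,"tz":0,"grip":0.015}]' 60; python3 - <<'E'
from h import *
s=st()
E
```

```text
time: 11.18
eef_pos: [456.6, 162.0, 68.4]
tool_rot: [[0.153, 0.988, 0.003], [0.988, -0.153, 0.0], [0.001, 0.003, -1.0]]
contact_force: [0.2, -0.3, -2.6]
opening: 25.7
t 11.18 pos [456.6 162.   68.4] F [ 0.2 -0.3 -2.6] open 25.7
[[0.153, 0.988, 0.003], [0.988, -0.153, 0.0], [0.001, 0.003, -1.0]]
[ 0.1   0.44  1.82 -0.    0.88  0.25]
```

```bash
python3 -m pendant '[{"ax":0,"ay":0.1,"az":0,"tx":0,"ty":0,"tz":0.01,"grip":0.015},{"ax":0,"ay":0,"az":0,"tx":0,"ty":0,"tz":0.02,"grip":0.015},{"ax":0,"ay":0,"az":0,"tx":0,"ty":0,"tz":0.02,"grip":0.015},{"ax":0,"ay":0,"az":3,"tx":0.02,"ty":-0.002,"tz":0.02,"grip":0.015},{"ax":0,"ay":0,"az":3,"tx":0.03,"ty":-0.003,"tz":0.01,"grip":0.015},{"ax":0,"ay":0,"az":3,"tx":0.03,"ty":-0.003,"tz":0,"grip":0.015},{"ax":0,"ay":0,"az":3,"tx":0.03,"ty":-0.003,"tz":0,"grip":0.015},{"ax":0,"ay":0,"az":0,"tx":0.02,"ty":0,"tz":0,"grip":0.015}]' 60; python3 - <<'E'
from h import *
s=st()
E
```

```text
time: 11.85
eef_pos: [585.5, 150.6, 149.8]
tool_rot: [[-0.068, 0.998, -0.007], [0.998, 0.068, -0.003], [-0.003, -0.007, -1.0]]
contact_force: [0.2, 0.4, -4.2]
opening: 25.1
t 11.85 pos [585.5 150.6 149.8] F [ 0.2  0.4 -4.2] open 25.1
[[-0.068, 0.998, -0.007], [0.998, 0.068, -0.003], [-0.003, -0.007, -1.0]]
[ 0.06  0.57  1.36 -0.    1.23 -0.01]
```

```bash
python3 -m pendant '[{"ax":0,"ay":0,"az":0,"tx":0.018,"ty":-0.002,"tz":-0.01,"grip":0.015},{"ax":0,"ay":0,"az":0,"tx":0.018,"ty":-0.002,"tz":-0.01,"grip":0.015},{"ax":0.2,"ay":-0.3,"az":0.2,"tx":0.012,"ty":0,"tz":-0.01,"grip":0.015},{"ax":0,"ay":0,"az":0,"tx":0,"ty":0,"tz":0,"grip":0.015}]' 60; python3 - <<'E'
from h import *
s=st()
p=bot.capture("wrist")
cv2.imwrite("pics/w9.png",p["img"][:,:,::-1])
p=bot.capture("scene")
cv2.imwrite("pics/s9.png",cv2.resize(p["img"][150:260,190:370,::-1],None,fx=4,fy=4,interpolation=cv2.INTER_CUBIC))
E
```

```text
time: 12.18
eef_pos: [638.4, 145.2, 115.5]
tool_rot: [[-0.071, 0.998, -0.002], [0.998, 0.071, -0.0], [-0.0, -0.002, -1.0]]
contact_force: [-0.5, -0.3, -4.3]
opening: 25.5
t 12.18 pos [638.4 145.2 115.5] F [-0.5 -0.3 -4.3] open 25.5
[[-0.071, 0.998, -0.002], [0.998, 0.071, -0.0], [-0.0, -0.002, -1.0]]
[ 0.05  0.71  1.21 -0.    1.23 -0.03]
```

View pics/w9.png

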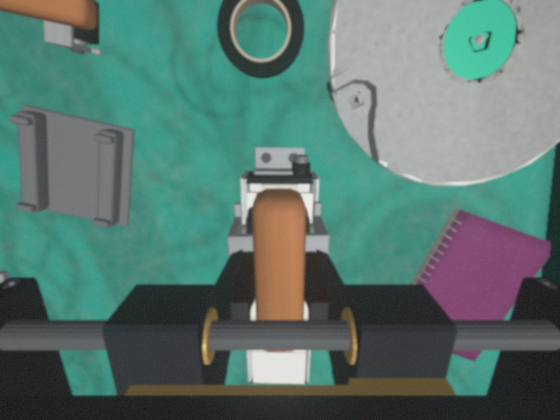

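View pics/s9.png

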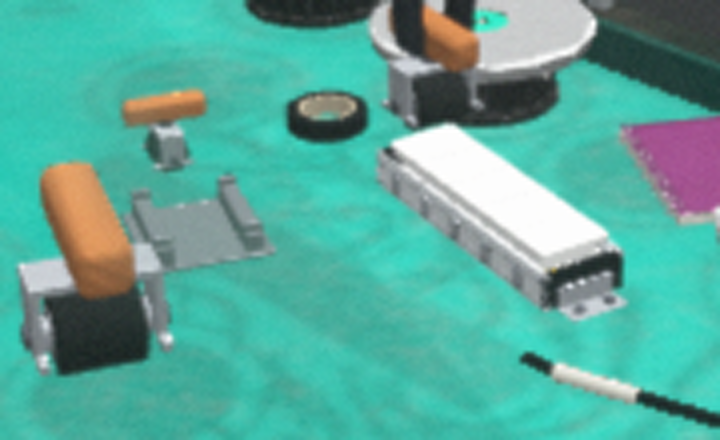

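```bash
python3 -m pendant '[{"ax":0,"ay":0,"az":0,"tx":0,"ty":0.001,"tz":-0.006,"grip":0.015},{"ax":0,"ay":0,"az":0,"tx":0,"ty":0,"tz":-0.004,"grip":0.015},{"ax":0,"ay":0,"az":0,"tx":0,"ty":0,"tz":0,"grip":0.015}]' 60
python3 -m pendant '[{"ax":0,"ay":0,"az":0,"tx":0,"ty":0,"tz":-0.004,"grip":0.015},{"ax":0,"ay":0,"az":0,"tx":0,"ty":0,"tz":0,"grip":0.015}]' 60
```

```text
time: 12.53
eef_pos: [636.0, 147.4, 108.4]
tool_rot: [[-0.072, 0.997, -0.001], [0.997, 0.072, -0.0], [-0.0, -0.001, -1.0]]
contact_force: [-0.5, -0.0, -3.9]
opening: 25.7
time: 12.7
eef_pos: [635.4, 147.7, 104.7]
tool_rot: [[-0.072, 0.997, -0.0], [0.997, 0.072, -0.0], [-0.0, -0.0, -1.0]]
contact_force: [-0.5, 0.2, -3.6]
opening: 25.8
```

```bash
python3 -m pendant '[{"ax":0,"ay":0,"az":0,"tx":0.0026,"ty":-0.0015,"tz":-0.002,"grip":0.015},{"ax":0,"ay":0,"az":0,"tx":0,"ty":0,"tz":-0.002,"grip":0.015},{"ax":0,"ay":0,"az":0,"tx":0,"ty":0,"tz":0,"grip":0.015}]' 60
python3 -m pendant '[{"ax":0,"ay":0,"az":0,"tx":0,"ty":0,"tz":-0.003,"grip":0.015}]' 60
```

```text
time: 12.95
eef_pos: [638.2, 146.2, 101.0]
tool_rot: [[-0.072, 0.997, 0.001], [0.997, 0.072, -0.0], [-0.0, 0.0, -1.0]]
contact_force: [0.2, 0.0, -3.8]
opening: 25.3
time: 13.03
eef_pos: [638.6, 146.2, 98.6]
tool_rot: [[-0.072, 0.997, 0.002], [0.997, 0.072, -0.0], [-0.0, 0.002, -1.0]]
contact_force: [-0.6, 0.9, 2.7]
opening: 25.7
```

Contact. Press on in small steps.

```bash
for i in 1; do python3 -m pendant '[{"ax":0,"ay":0,"az":0,"tx":0,"ty":0,"tz":-0.003,"grip":0.015}]' 60; done
python3 -m pendant '[{"ax":0,"ay":0,"az":0,"tx":0,"ty":0,"tz":-0.003,"grip":0.015}]' 60
```

```text
time: 13.12
eef_pos: [638.9, 146.2, 96.1]
tool_rot: [[-0.072, 0.997, 0.003], [0.997, 0.072, 0.0], [-0.0, 0.003, -1.0]]
contact_force: [-1.6, -0.1, 0.9]
opening: 25.2
time: 13.2
eef_pos: [638.9, 146.3, 93.3]
tool_rot: [[-0.072, 0.997, 0.003], [0.997, 0.072, 0.0], [-0.0, 0.003, -1.0]]
contact_force: [0.5, 0.2, -4.0]
opening: 25.5
```

```bash
python3 -m pendant '[{"ax":0,"ay":0,"az":0,"tx":-0.0005,"ty":0,"tz":-0.003,"grip":0.015}]' 60
python3 -m pendant '[{"ax":0,"ay":0,"az":0,"tx":0,"ty":0,"tz":-0.003,"grip":0.015}]' 60
```

```text
time: 13.28
eef_pos: [638.8, 146.5, 90.7]
tool_rot: [[-0.072, 0.997, 0.005], [0.997, 0.072, 0.001], [0.0, 0.005, -1.0]]
contact_force: [-2.4, 0.8, 8.2]
opening: 25.3
time: 13.37
eef_pos: [639.1, 146.7, 89.4]
tool_rot: [[-0.072, 0.997, 0.006], [0.997, 0.072, 0.001], [0.0, 0.006, -1.0]]
contact_force: [-11.6, -1.4, 26.7]
opening: 25.9
```

```bash
python3 -m pendant '[{"ax":0,"ay":0.3,"az":0,"tx":0,"ty":-0.006,"tz":-0.003,"grip":0.015},{"ax":0,"ay":0,"az":0,"tx":0.0004,"ty":-0.008,"tz":-0.003,"grip":0.015}]' 60
python3 -m pendant '[{"ax":0,"ay":0,"az":0,"tx":0.0005,"ty":-0.008,"tz":-0.003,"grip":0.015},{"ax":0,"ay":0,"az":0,"tx":0.0006,"ty":-0.008,"tz":-0.003,"grip":0.015}]' 60
```

```text
time: 13.53
eef_pos: [640.2, 134.5, 89.5]
tool_rot: [[-0.075, 0.997, 0.005], [0.997, 0.075, 0.002], [0.002, 0.006, -1.0]]
contact_force: [-9.7, 0.4, 20.9]
opening: 25.7
time: 13.7
eef_pos: [641.5, 119.2, 89.1]
tool_rot: [[-0.076, 0.997, 0.008], [0.997, 0.076, 0.003], [0.003, 0.008, -1.0]]
contact_force: [-9.4, 4.0, 18.5]
opening: 25.5
```

```bash
python3 -m pendant '[{"ax":-0.2,"ay":0.5,"az":-0.3,"tx":-0.001,"ty":-0.007,"tz":-0.004,"grip":0.015},{"ax":0,"ay":0.2,"az":-0.1,"tx":-0.0005,"ty":-0.007,"tz":-0.004,"grip":0.015}]' 60
python3 -m pendant '[{"ax":-0.2,"ay":0.3,"az":0,"tx":-0.0005,"ty":-0.007,"tz":-0.004,"grip":0.015},{"ax":0,"ay":0,"az":0,"tx":-0.0005,"ty":-0.007,"tz":-0.004,"grip":0.015}]' 60
```

```text
time: 13.87
eef_pos: [642.4, 105.8, 88.4]
tool_rot: [[-0.07, 0.998, 0.006], [0.998, 0.07, 0.001], [0.001, 0.006, -1.0]]
contact_force: [-9.7, 3.6, 32.6]
opening: 25.5
time: 14.03
eef_pos: [643.5, 92.5, 89.1]
tool_rot: [[-0.071, 0.997, 0.01], [0.997, 0.071, -0.001], [-0.002, 0.01, -1.0]]
contact_force: [-11.3, 1.8, 25.4]
opening: 25.7
```

```bash
python3 -m pendant '[{"ax":0,"ay":0.6,"az":0,"tx":-0.002,"ty":-0.007,"tz":-0.004,"grip":0.015},{"ax":0,"ay":0.3,"az":0,"tx":-0.001,"ty":-0.007,"tz":-0.004,"grip":0.015}]' 60
python3 -m pendant '[{"ax":0,"ay":0.3,"az":0,"tx":-0.001,"ty":-0.007,"tz":-0.004,"grip":0.015},{"ax":0,"ay":0.2,"az":0,"tx":-0.0005,"ty":-0.007,"tz":-0.004,"grip":0.015}]' 60
```

```text
time: 14.2
eef_pos: [644.3, 78.7, 89.3]
tool_rot: [[-0.072, 0.997, 0.009], [0.997, 0.072, -0.001], [-0.001, 0.009, -1.0]]
contact_force: [-2.7, 2.1, 15.5]
opening: 25.7
time: 14.37
eef_pos: [645.6, 65.3, 88.9]
tool_rot: [[-0.073, 0.997, 0.011], [0.997, 0.073, 0.001], [-0.0, 0.011, -1.0]]
contact_force: [-9.5, 1.7, 25.6]
opening: 25.5
```

```bash
python3 -m pendant '[{"ax":0,"ay":0.8,"az":-0.1,"tx":-0.002,"ty":-0.007,"tz":-0.004,"grip":0.015},{"ax":0,"ay":0.5,"az":0,"tx":-0.001,"ty":-0.007,"tz":-0.004,"grip":0.015}]' 60
python3 -m pendant '[{"ax":0,"ay":0.5,"az":-0.1,"tx":-0.001,"ty":-0.007,"tz":-0.0045,"grip":0.015},{"ax":0,"ay":0.3,"az":0,"tx":-0.0005,"ty":-0.007,"tz":-0.0045,"grip":0.015}]' 60
```

```text
time: 14.53
eef_pos: [646.8, 51.3, 89.3]
tool_rot: [[-0.072, 0.997, 0.004], [0.997, 0.072, 0.001], [0.0, 0.004, -1.0]]
contact_force: [-4.4, 1.1, 22.6]
opening: 25.3
time: 14.7
eef_pos: [648.6, 36.7, 89.0]
tool_rot: [[-0.071, 0.997, 0.002], [0.997, 0.071, -0.001], [-0.001, 0.002, -1.0]]
contact_force: [-9.8, -0.1, 22.6]
opening: 25.6
```

```bash
python3 -m pendant '[{"ax":0,"ay":0.2,"az":-0.2,"tx":-0.003,"ty":-0.007,"tz":-0.0045,"grip":0.015},{"ax":0,"ay":0,"az":-0.2,"tx":-0.003,"ty":-0.007,"tz":-0.0045,"grip":0.015}]' 60
python3 -m pendant '[{"ax":0,"ay":0.2,"az":-0.2,"tx":-0.003,"ty":-0.007,"tz":-0.0045,"grip":0.015},{"ax":0,"ay":0,"az":0,"tx":-0.002,"ty":-0.007,"tz":-0.0045,"grip":0.015}]' 60
```

```text
time: 14.87
eef_pos: [648.1, 23.9, 90.2]
tool_rot: [[-0.065, 0.998, 0.018], [0.998, 0.065, 0.001], [0.0, 0.018, -1.0]]
contact_force: [-1.8, 8.1, 29.7]
opening: 25.6
time: 15.03
eef_pos: [648.3, 9.8, 89.3]
tool_rot: [[-0.062, 0.998, 0.034], [0.998, 0.062, 0.0], [-0.002, 0.034, -0.999]]
contact_force: [-1.6, 2.1, 22.7]
opening: 25.4
```

```bash
python3 -m pendant '[{"ax":0,"ay":1.5,"az":0.2,"tx":-0.001,"ty":-0.007,"tz":-0.0045,"grip":0.015},{"ax":0,"ay":1.5,"az":0.2,"tx":-0.001,"ty":-0.007,"tz":-0.0045,"grip":0.015}]' 60
python3 -m pendant '[{"ax":0,"ay":0.8,"az":0.2,"tx":-0.001,"ty":-0.005,"tz":-0.0045,"grip":0.015}]' 60
```

```text
time: 15.2
eef_pos: [650.8, -4.1, 89.5]
tool_rot: [[-0.069, 0.998, -0.001], [0.998, 0.069, 0.0], [0.0, -0.001, -1.0]]
contact_force: [-4.7, 10.5, 25.8]
opening: 25.5
time: 15.28
eef_pos: [651.6, -8.2, 89.4]
tool_rot: [[-0.072, 0.997, -0.009], [0.997, 0.072, 0.002], [0.003, -0.009, -1.0]]
contact_force: [-7.3, 10.6, 24.8]
opening: 25.8
```

```bash
python3 -m pendant '[{"ax":0,"ay":-0.3,"az":-0.1,"tx":-0.0015,"ty":-0.006,"tz":-0.005,"grip":0.015},{"ax":0,"ay":0,"az":0,"tx":-0.001,"ty":-0.005,"tz":-0.005,"grip":0.015}]' 60
python3 -m pendant '[{"ax":0,"ay":0,"az":0,"tx":-0.001,"ty":-0.004,"tz":-0.005,"grip":0.015}]' 60
```

```text
time: 15.45
eef_pos: [651.9, -16.8, 87.6]
tool_rot: [[-0.071, 0.997, 0.006], [0.997, 0.071, 0.006], [0.005, 0.006, -1.0]]
contact_force: [-7.6, 6.1, 22.6]
opening: 25.5
time: 15.53
eef_pos: [651.9, -20.1, 86.2]
tool_rot: [[-0.072, 0.997, 0.01], [0.997, 0.072, 0.007], [0.006, 0.011, -1.0]]
contact_force: [-7.3, 5.1, 20.0]
opening: 25.4
```

```bash
python3 - <<'E'
from h import *
s=st()
p=bot.capture("scene")
cv2.imwrite("pics/s10.png",cv2.resize(p["img"][140:260,240:400,::-1],None,fx=5,fy=5,interpolation=cv2.INTER_CUBIC))
p=bot.capture("wrist")
cv2.imwrite("pics/w10.png",p["img"][:,:,::-1])
s=st()
E
```

```text
t 15.53 pos [651.9 -20.1  86.2] F [-7.3  5.1 20. ] open 25.4
[[-0.072, 0.997, 0.01], [0.997, 0.072, 0.007], [0.006, 0.011, -1.0]]
[-0.21  0.73  1.26  0.01  1.15 -0.29]
t 15.63 pos [651.8 -20.4  85.8] F [-6.   4.7 18.7] open 25.9
[[-0.071, 0.997, 0.01], [0.997, 0.071, 0.007], [0.006, 0.01, -1.0]]
[-0.21  0.73  1.26  0.01  1.15 -0.29]
```

View pics/s10.png

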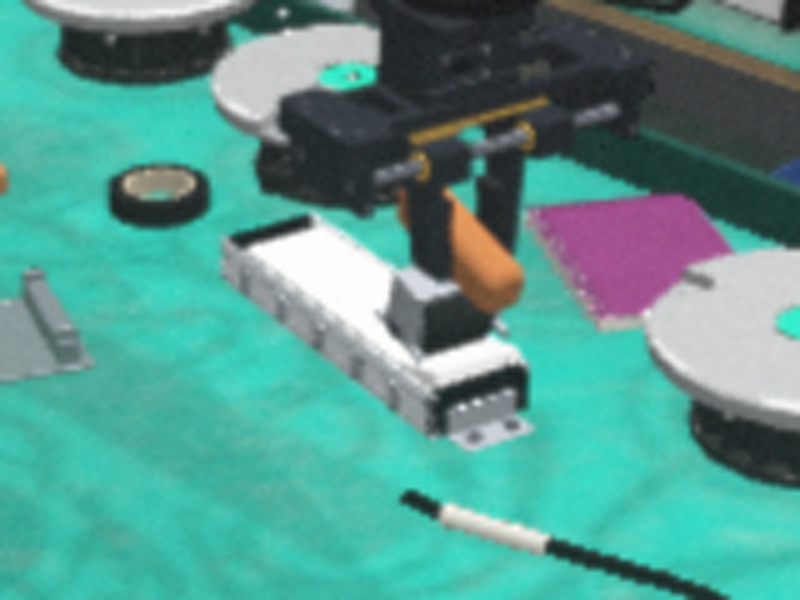

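View pics/w10.png

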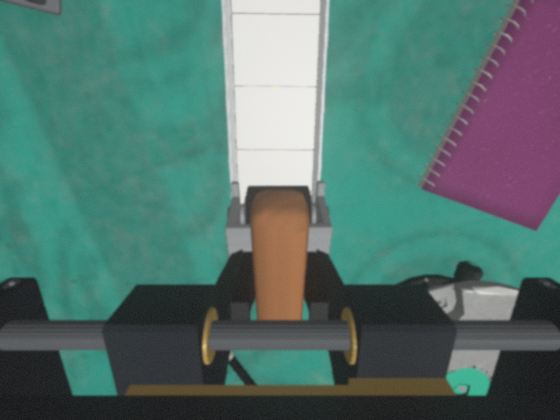

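```bash
python3 -m pendant '[{"ax":-5,"ay":0.3,"az":0,"tx":-0.001,"ty":0.002,"tz":-0.003,"grip":0.015},{"ax":-5,"ay":0.2,"az":0,"tx":-0.001,"ty":0.002,"tz":-0.003,"grip":0.015}]' 60
python3 - <<'E'
from h import *
p=bot.capture("scene")
cv2.imwrite("pics/s11.png",cv2.resize(p["img"][140:260,240:400,::-1],None,fx=5,fy=5,interpolation=cv2.INTER_CUBIC))
s=st()
E
```

```text
time: 15.8
eef_pos: [652.1, -18.3, 86.9]
tool_rot: [[-0.066, 0.998, 0.01], [0.983, 0.066, -0.169], [-0.169, -0.001, -0.986]]
contact_force: [-8.6, 5.5, 19.6]
opening: 25.7
t 15.85 pos [651.9 -16.   86.6] F [-7.   4.9 22.5] open 25.5
[[-0.069, 0.998, 0.01], [0.982, 0.07, -0.175], [-0.175, -0.002, -0.985]]
[-0.14  0.73  1.26 -0.19  1.12 -0.13]
```

View pics/s11.png

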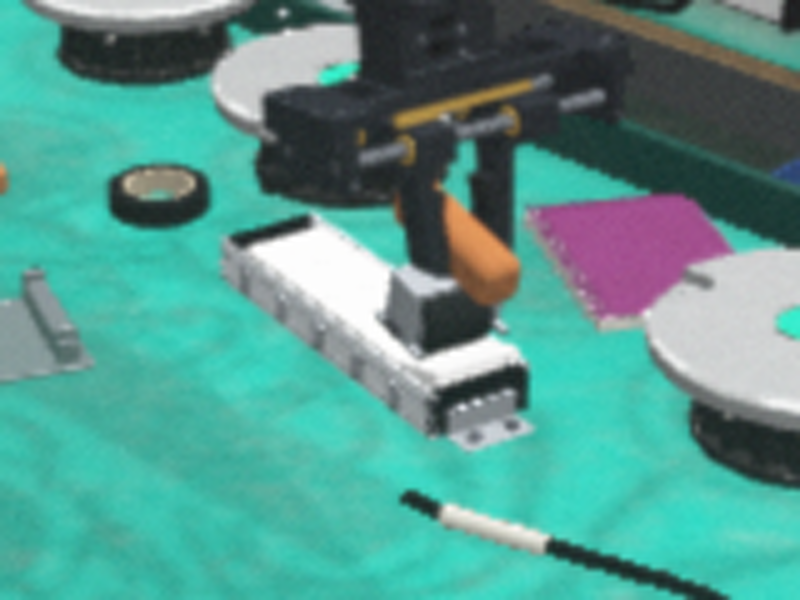

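```bash
python3 -m pendant '[{"ax":-6,"ay":0.3,"az":0,"tx":-0.0005,"ty":0.004,"tz":0,"grip":0.015},{"ax":-6,"ay":0.2,"az":0,"tx":-0.0005,"ty":0.004,"tz":0,"grip":0.015}]' 60
python3 - <<'E'
from h import *
p=bot.capture("scene")
cv2.imwrite("pics/s12.png",cv2.resize(p["img"][140:260,240:400,::-1],None,fx=5,fy=5,interpolation=cv2.INTER_CUBIC))
s=st()
E
```

```text
time: 16.02
eef_pos: [652.6, -9.2, 91.1]
tool_rot: [[-0.066, 0.998, 0.009], [0.923, 0.064, -0.381], [-0.38, -0.017, -0.925]]
contact_force: [0.2, 0.0, -4.1]
opening: 25.6
t 16.07 pos [652.1  -6.4  89.7] F [-0.3  5.1  4.6] open 25.4
[[-0.07, 0.998, 0.008], [0.92, 0.068, -0.386], [-0.385, -0.02, -0.923]]
[-0.04  0.76  1.25 -0.44  1.15  0.07]
```

View pics/s12.png

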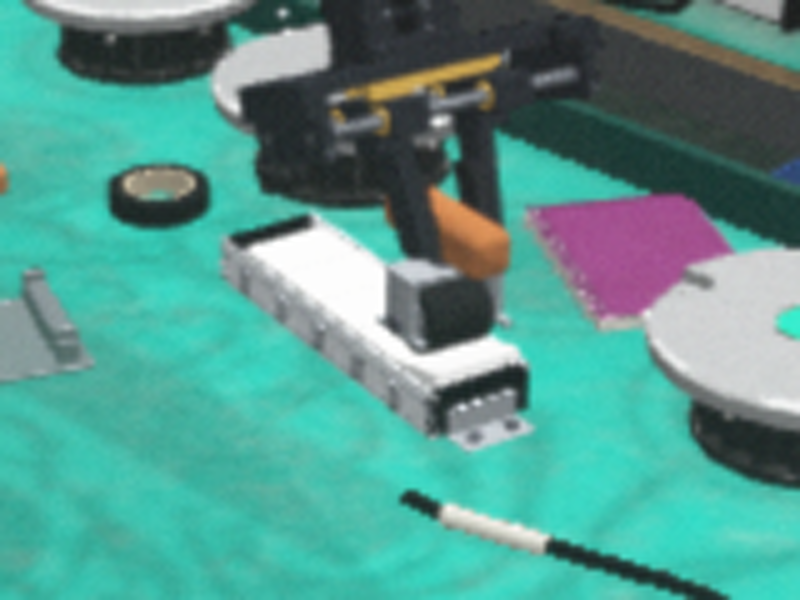

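```bash
python3 -m pendant '[{"ax":-4,"ay":0.3,"az":0,"tx":-0.0005,"ty":0,"tz":-0.004,"grip":0.015},{"ax":-4,"ay":0.2,"az":0,"tx":-0.0005,"ty":0,"tz":-0.004,"grip":0.015}]' 60
python3 - <<'E'
from h import *
p=bot.capture("scene")
cv2.imwrite("pics/s13.png",cv2.resize(p["img"][140:260,240:400,::-1],None,fx=5,fy=5,interpolation=cv2.INTER_CUBIC))
s=st()
E
```

```text
time: 16.23
eef_pos: [653.8, -5.4, 90.1]
tool_rot: [[-0.07, 0.997, 0.01], [0.855, 0.065, -0.514], [-0.513, -0.027, -0.858]]
contact_force: [-13.2, 9.8, 30.0]
opening: 26.0
t 16.28 pos [653.6  -4.4  89.7] F [-9.2  9.7 32.8] open 25.6
[[-0.072, 0.997, 0.01], [0.853, 0.067, -0.518], [-0.518, -0.029, -0.855]]
[ 0.01  0.79  1.23 -0.59  1.18  0.18]
```

View pics/s13.png

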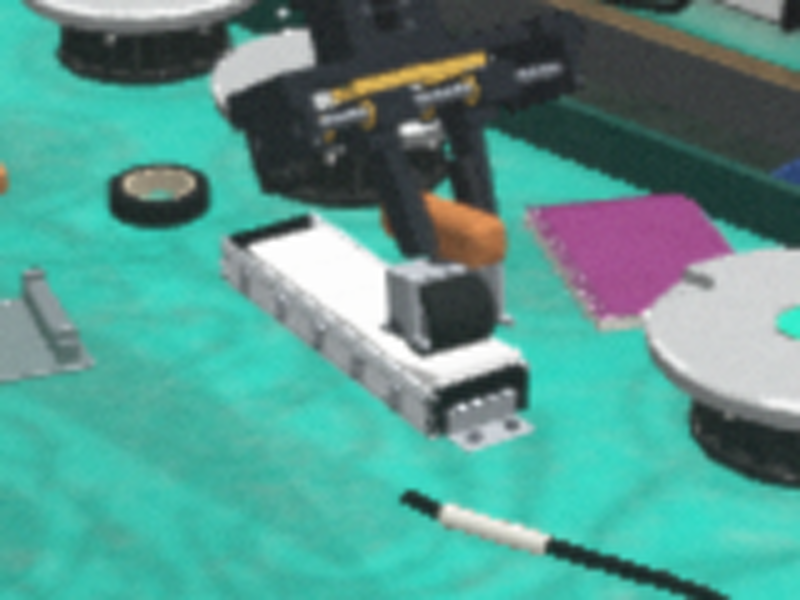

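```bash
python3 -m pendant '[{"ax":-1,"ay":0.2,"az":0,"tx":-0.0005,"ty":-0.005,"tz":-0.004,"grip":0.015},{"ax":-1,"ay":0.2,"az":0,"tx":-0.0005,"ty":-0.006,"tz":-0.004,"grip":0.015}]' 60
python3 - <<'E'
from h import *
p=bot.capture("scene")
cv2.imwrite("pics/s14.png",cv2.resize(p["img"][140:260,240:400,::-1],None,fx=5,fy=5,interpolation=cv2.INTER_CUBIC))
s=st()
E
```

```text
time: 16.45
eef_pos: [654.8, -12.7, 92.1]
tool_rot: [[-0.074, 0.997, 0.014], [0.832, 0.069, -0.551], [-0.55, -0.029, -0.835]]
contact_force: [-11.4, 9.3, 30.8]
opening: 25.3
t 16.5 pos [655.1 -13.8  92. ] F [-5.9  4.1 23.8] open 25.6
[[-0.073, 0.997, 0.014], [0.831, 0.069, -0.552], [-0.551, -0.029, -0.834]]
[ 0.01  0.79  1.23 -0.64  1.19  0.2 ]
```

View pics/s14.png

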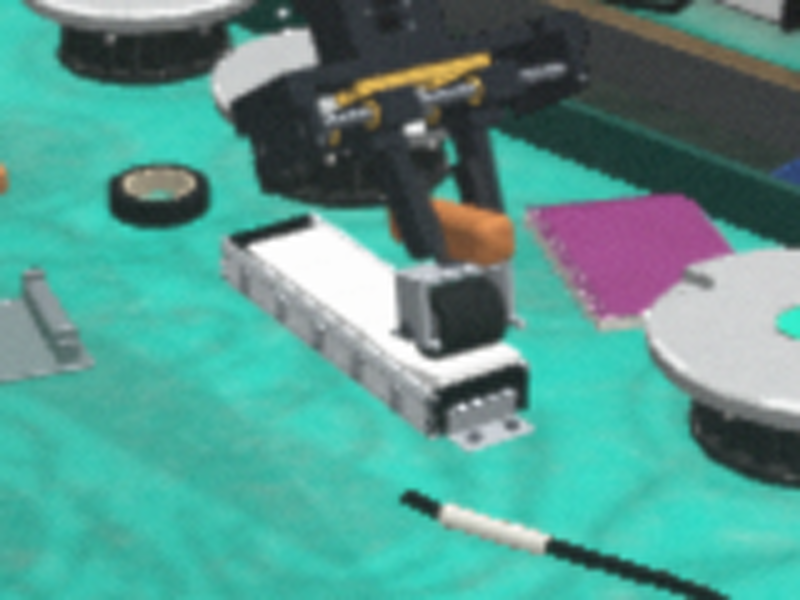

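```bash
python3 -m pendant '[{"ax":0,"ay":0.3,"az":0,"tx":-0.004,"ty":-0.006,"tz":-0.004,"grip":0.015},{"ax":0,"ay":0.3,"az":0,"tx":-0.004,"ty":-0.005,"tz":-0.004,"grip":0.015}]' 60
python3 - <<'E'
from h import *
p=bot.capture("scene")
cv2.imwrite("pics/s15.png",cv2.resize(p["img"][140:260,240:400,::-1],None,fx=5,fy=5,interpolation=cv2.INTER_CUBIC))
s=st()
E
```

```text
time: 16.67
eef_pos: [652.3, -24.1, 91.9]
tool_rot: [[-0.074, 0.997, 0.023], [0.831, 0.075, -0.552], [-0.552, -0.022, -0.834]]
contact_force: [7.3, 3.5, 12.9]
opening: 25.7
t 16.72 pos [652.4 -24.9  92. ] F [ 4.6  0.8 12.1] open 25.3
[[-0.074, 0.997, 0.023], [0.831, 0.074, -0.552], [-0.552, -0.021, -0.834]]
[-0.01  0.78  1.26 -0.65  1.16  0.2 ]
```

View pics/s15.png

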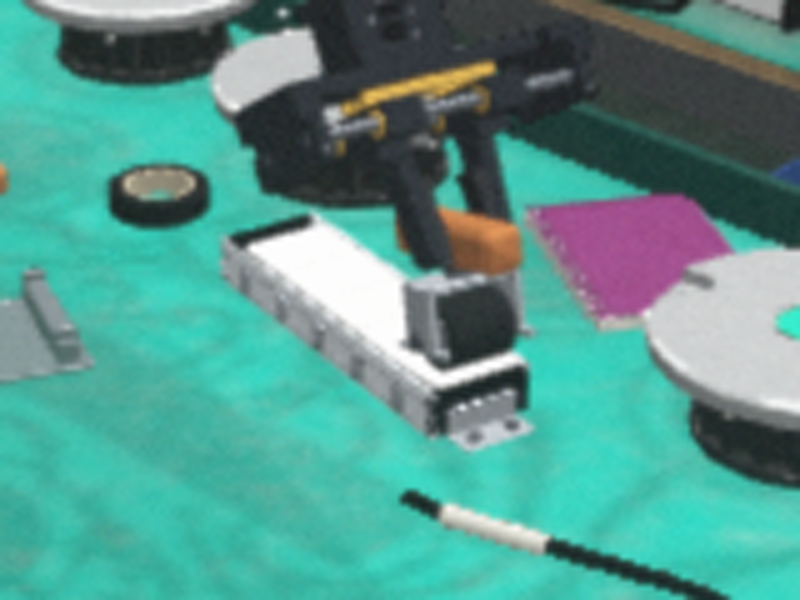

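```bash
python3 - <<'E'
from h import *
p=bot.capture("scene")
import pickle;pickle.dump({k:p[k] for k in("rvec","tvec","fx","fy","cx","cy")},open("sc.pkl","wb"))
im=cv2.resize(p["img"][140:260,240:400,::-1],None,fx=5,fy=5,interpolation=cv2.INTER_CUBIC)
a=np.radians(4.1);X=np.array([np.cos(a),np.sin(a)]);Y=np.array([-np.sin(a),np.cos(a)]);c=np.array([643.9,65.3])
K=np.array([[p["fx"],0,p["cx"]],[0,p["fy"],p["cy"]],[0,0,1.]])
for y in (-60,-80,-100):
  for z,col in ((30,(0,0,255)),(39,(255,0,0))):
    w=np.array([np.r_[c+X*x+Y*y,z] for x in (-26,0,26)])
    uv=cv2.projectPoints(w,np.array(p["rvec"],float),np.array(p["tvec"],float),K,None)[0].reshape(-1,2)
    uv=((uv-[240,140])*5+2).astype(int)
    cv2.polylines(im,[uv.reshape(-1,1,2)],False,col,1)
cv2.imwrite("pics/s16.png",im)
st()
E
```

```text
t 16.77 pos [652.5 -24.7  92. ] F [ 4.1  1.3 12.1] open 25.3
[[-0.074, 0.997, 0.023], [0.831, 0.074, -0.552], [-0.552, -0.022, -0.834]]
[-0.01  0.78  1.26 -0.65  1.16  0.2 ]
```

View pics/s16.png

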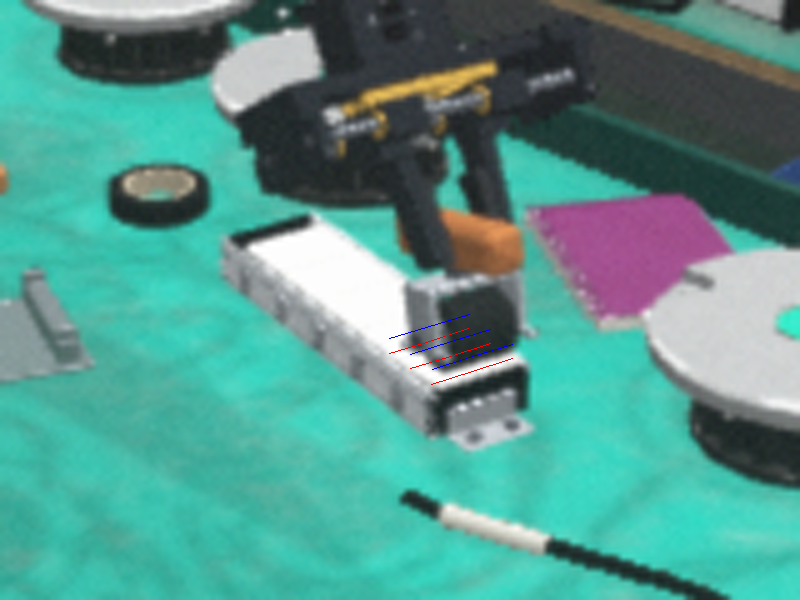

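```bash
python3 -m pendant '[{"ax":0,"ay":0.3,"az":0,"tx":-0.001,"ty":-0.003,"tz":-0.0045,"grip":0.015},{"ax":0,"ay":0.3,"az":0,"tx":-0.001,"ty":-0.002,"tz":-0.0045,"grip":0.015},{"ax":0,"ay":0.3,"az":0,"tx":-0.001,"ty":-0.001,"tz":-0.0045,"grip":0.015}]' 60
python3 - <<'E'
from h import *
p=bot.capture("wrist")
cv2.imwrite("pics/w17.png",p["img"][:,:,::-1])
p=bot.capture("scene")
cv2.imwrite("pics/s17.png",cv2.resize(p["img"][170:250,270:370,::-1],None,fx=7,fy=7,interpolation=cv2.INTER_CUBIC))
s=st()
E
```

```text
time: 17.02
eef_pos: [654.1, -33.2, 92.5]
tool_rot: [[-0.074, 0.997, 0.024], [0.827, 0.075, -0.557], [-0.557, -0.022, -0.831]]
contact_force: [-8.1, 2.2, 25.4]
opening: 25.5
t 17.12 pos [654.  -33.4  92.5] F [-8.4  0.6 23.9] open 25.4
[[-0.074, 0.997, 0.023], [0.827, 0.074, -0.557], [-0.557, -0.022, -0.83]]
[-0.02  0.78  1.26 -0.65  1.15  0.19]
```

View pics/s17.png

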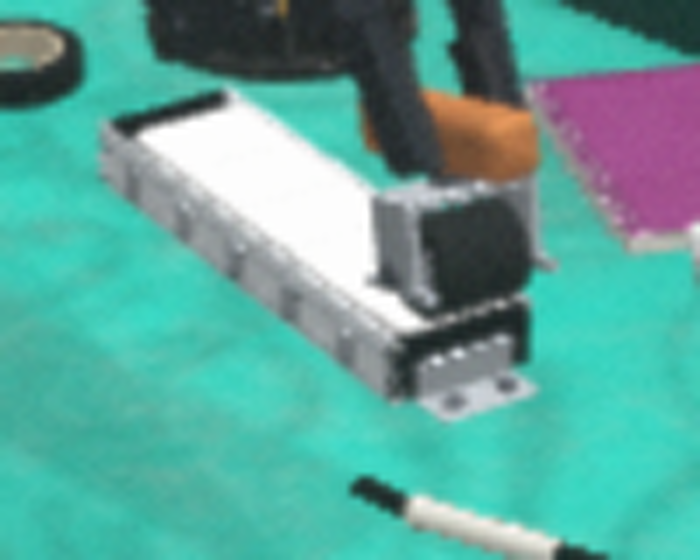

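View pics/w17.png

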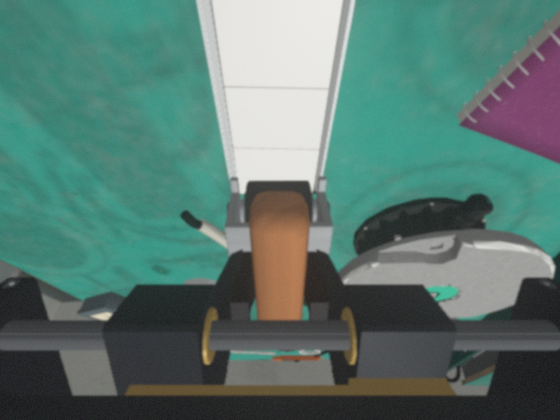

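```bash
python3 -m pendant '[{"ax":0,"ay":0,"az":0,"tx":0,"ty":0.0,"tz":0.02,"grip":0.015},{"ax":0,"ay":0,"az":0,"tx":-0.002,"ty":0.0,"tz":0.03,"grip":0.015},{"ax":0,"ay":0,"az":0,"tx":-0.02,"ty":0.02,"tz":0.015,"grip":0.015},{"ax":3,"ay":0,"az":-1,"tx":-0.03,"ty":0.025,"tz":0,"grip":0.015},{"ax":3,"ay":0,"az":-1,"tx":-0.03,"ty":0.025,"tz":0,"grip":0.015},{"ax":3,"ay":0,"az":-1,"tx":-0.025,"ty":0.02,"tz":0,"grip":0.015},{"ax":0,"ay":0,"az":0,"tx":0,"ty":0,"tz":0,"grip":0.015}]' 60
python3 - <<'E'
from h import *
s=st()
p=bot.capture("scene")
cv2.imwrite("pics/s18.png",cv2.resize(p["img"][130:250,200:360,::-1],None,fx=5,fy=5,interpolation=cv2.INTER_CUBIC))
p=bot.capture("top")
cv2.imwrite("pics/t18.png",cv2.resize(p["img"][120:260,140:300,::-1],None,fx=4,fy=4,interpolation=cv2.INTER_CUBIC))
E
```

```text
time: 17.7
eef_pos: [541.1, 58.2, 155.7]
tool_rot: [[-0.026, 1.0, -0.01], [0.918, 0.02, -0.396], [-0.396, -0.02, -0.918]]
contact_force: [-0.6, -0.3, -4.0]
opening: 25.2
t 17.7 pos [541.1  58.2 155.7] F [-0.6 -0.3 -4. ] open 25.2
[[-0.026, 1.0, -0.01], [0.918, 0.02, -0.396], [-0.396, -0.02, -0.918]]
[ 0.07  0.5   1.51 -0.44  1.21  0.22]
```

View pics/s18.png

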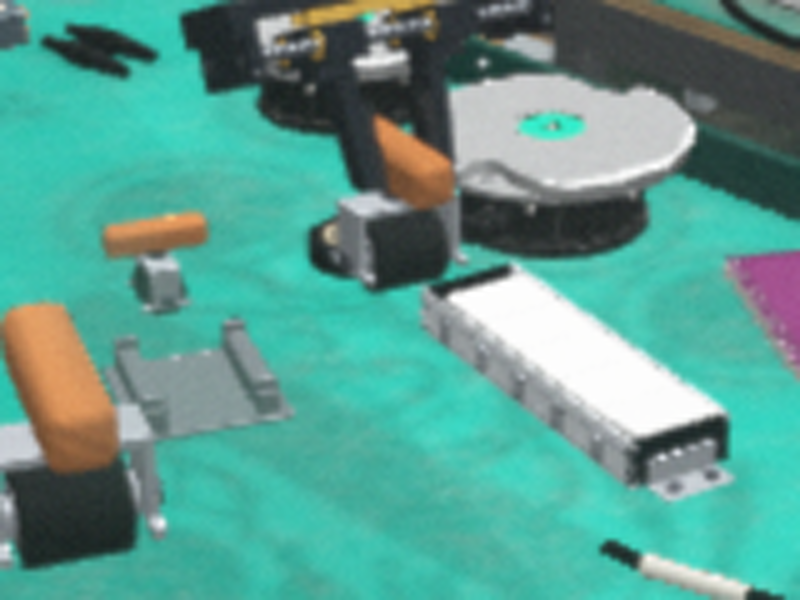

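View pics/t18.png

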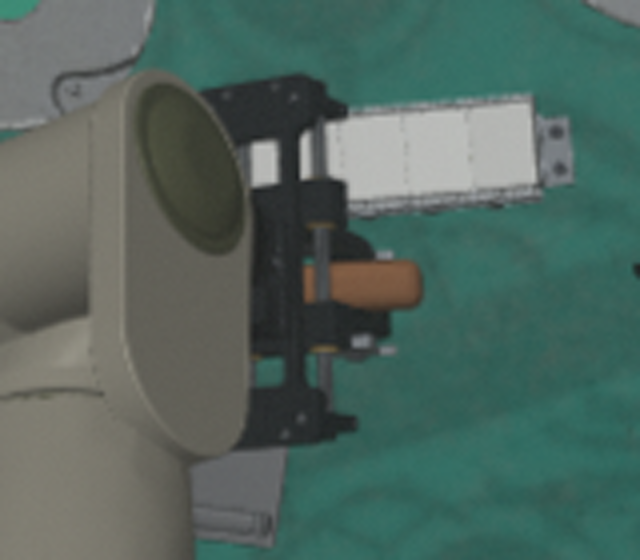

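```bash
cat > ov.py <<'E'
from h import *
def model():
    L=[]
    def box(x0,x1,y0,y1,z0,z1):
        P=np.array([[x,y,z] for x in(x0,x1) for y in(y0,y1) for z in(z0,z1)],float)
        for i in range(8):
            for j in range(i):
                if (P[i]!=P[j]).sum()==1: L.append(np.linspace(P[j],P[i],2))
    box(-13,13,-45,45,56,82)
    t=np.linspace(0,2*np.pi,25)
    for x in(-20,20): L.append(np.c_[x+0*t,20*np.sin(t),20-20*np.cos(t)])
    for x in (-30,30): L.append(np.array([[x,-22,12],[x,22,12.]]))
    return L
def draw(p,s,phi,im,f,off,col,dz=0,dy=0):
    # p has rvec,tvec ; roller pose from tool
    R=s["tool_rot"]; t=s["eef_pos"]
    M=np.c_[R[:,1],R[:,0],-R[:,2]]
    c,sn=np.cos(phi),np.sin(phi); Rx=np.array([[1,0,0],[0,c,-sn],[0,sn,c]])
    K=np.array([[p["fx"],0,p["cx"]],[0,p["fy"],p["cy"]],[0,0,1.]])
    for l in model():
        w=((l-[0,0,69])@Rx.T+[0,dy,8.6+dz])@M.T+t
        uv=cv2.projectPoints(w,np.array(p["rvec"],float),np.array(p["tvec"],float),K,None)[0].reshape(-1,2)
        cv2.polylines(im,[((uv-off)*f+f/2).astype(int).reshape(-1,1,2)],False,col,1)
E
python3 - <<'E'
from ov import *
s=st()
p=bot.capture("wrist");q=wcam(p,s)
sc=bot.capture("scene")
import pickle;pickle.dump((q,sc,s),open("f19.pkl","wb"))
tiles=[]
for phi in (0,-15,-25,-35):
    im=cv2.resize(sc["img"][145:195,250:300,::-1],None,fx=8,fy=8,interpolation=cv2.INTER_CUBIC)[:, :].copy()
    draw(sc,s,np.radians(phi),im,8,[250,145],(255,255,0)); tiles.append(cv2.resize(im,(380,300),interpolation=cv2.INTER_AREA) if 0 else cv2.resize(im,(300,300)))
cv2.imwrite("pics/o19.png",np.vstack([np.hstack(tiles[:2]),np.hstack(tiles[2:])]))
tiles=[]
for phi in (0,-15,-25,-35):
    im=cv2.resize(p["img"][150:300,180:380,::-1],None,fx=2,fy=2).copy()
    draw(q,s,np.radians(phi),im,2,[180,150],(255,255,0)); tiles.append(im)
cv2.imwrite("pics/o19w.png",np.vstack([np.hstack(tiles[:2]),np.hstack(tiles[2:])]))
E
```

```text
t 17.8 pos [544.   55.8 155.6] F [-0.2 -0.1 -4. ] open 25.5
[[-0.026, 1.0, -0.008], [0.916, 0.02, -0.401], [-0.4, -0.018, -0.916]]
[ 0.07  0.5   1.5  -0.44  1.21  0.22]
```

View pics/o19.png

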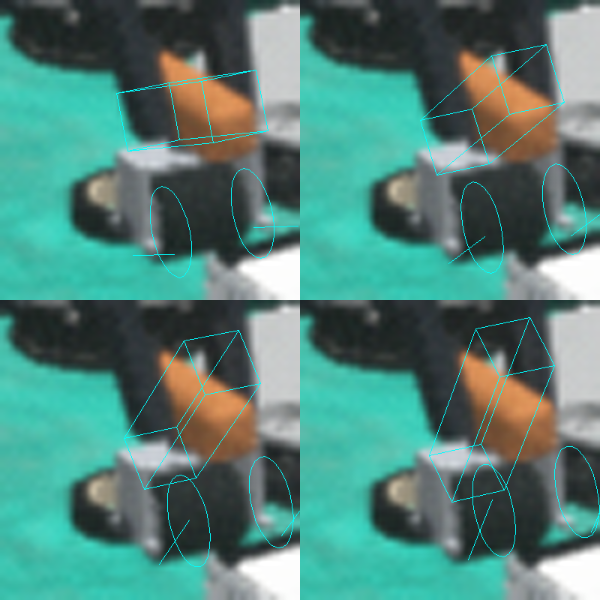

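View pics/o19w.png

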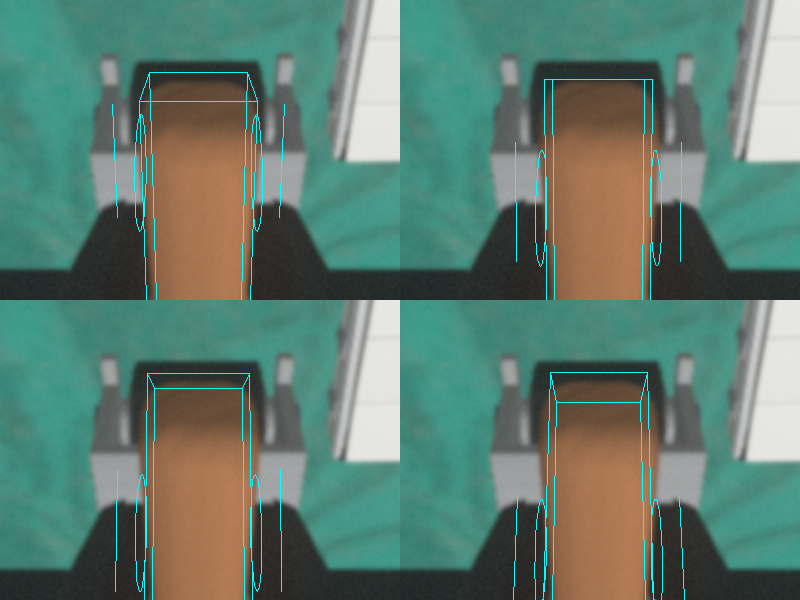

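```bash
python3 - <<'E'
from ov import *
import pickle
q,sc,s=pickle.load(open("f19.pkl","rb"))
tiles=[];t2=[]
for phi in (12,18,24,30):
    im=cv2.resize(sc["img"][145:195,250:300,::-1],None,fx=8,fy=8,interpolation=cv2.INTER_CUBIC).copy()
    draw(sc,s,np.radians(phi),im,8,[250,145],(255,255,0)); tiles.append(cv2.resize(im,(300,300)))
    im=cv2.resize(q["img"][150:300,180:380,::-1],None,fx=2,fy=2).copy()
    draw(q,s,np.radians(phi),im,2,[180,150],(255,255,0)); t2.append(im)
cv2.imwrite("pics/o20.png",np.vstack([np.hstack(tiles[:2]),np.hstack(tiles[2:])]))
cv2.imwrite("pics/o20w.png",np.vstack([np.hstack(t2[:2]),np.hstack(t2[2:])]))
E
```

```text
(no output)
```

View pics/o20.png

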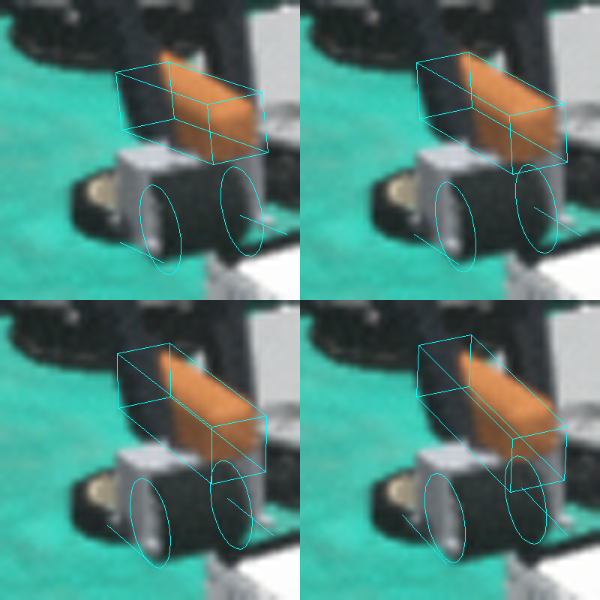

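View pics/o20w.png

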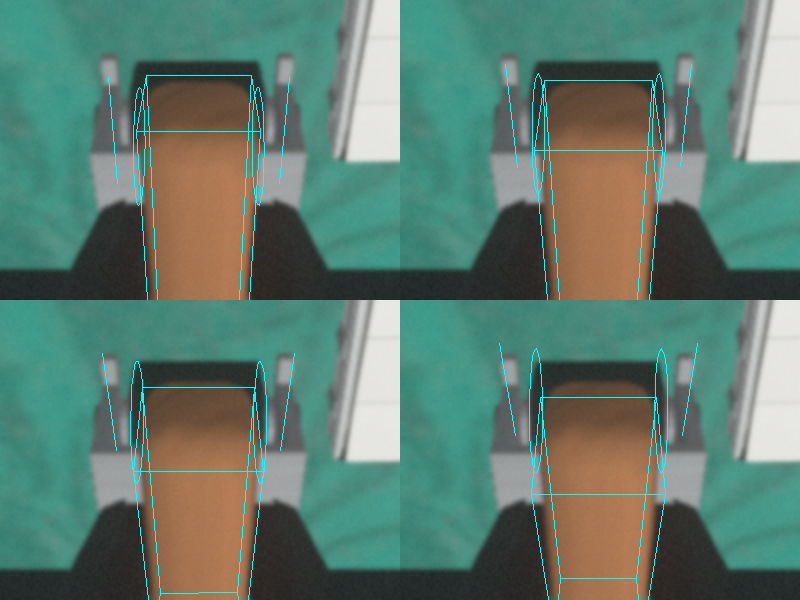

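```bash
python3 - <<'E'
from ov import *
import pickle
from scipy.optimize import least_squares
q,sc,s=pickle.load(open("f19.pkl","rb"))
K=np.array([[q["fx"],0,q["cx"]],[0,q["fy"],q["cy"]],[0,0,1.]])
R=s["tool_rot"];M=np.c_[R[:,1],R[:,0],-R[:,2]]
def pr(l,phi,dy,dz):
    c,sn=np.cos(phi),np.sin(phi); Rx=np.array([[1,0,0],[0,c,-sn],[0,sn,c]])
    w=((np.atleast_2d(l)-[0,0,69])@Rx.T+[0,dy,8.6+dz])@M.T+s["eef_pos"]
    return cv2.projectPoints(w,q["rvec"],q["tvec"],K,None)[0].reshape(-1,2)
t=np.linspace(0,2*np.pi,73);C=np.c_[0*t,20*np.sin(t),20-20*np.cos(t)]
def res(x):
    return [pr(C,*x)[:,1].min()-181.2, pr([0,45,58],*x)[0,1]-191.5, pr([-30,22,14],*x)[0,1]-178.7,(pr([0,45,80],*x)[0,1]-214)/3, x[2]/3,x[1]/6]
r=least_squares(res,[0.35,0,0]);print(np.degrees(r.x[0]),r.x,r.fun)
for f in (15,18,21,24,27):
    r=least_squares(lambda y:res([np.radians(f),*y]),[0,0]);print(f,r.x.round(1),np.round(r.fun,1),r.cost.round(2))
E
```

```text
20.504020849244853 [ 0.35786267  1.0757669  -1.82540829] [ 0.24532635 -1.28280729  0.27425205  2.4983752  -0.60846943  0.17929448]
15 [2.7 0.7] [ 4.9 -6.2  4.1 -0.8  0.2  0.4] 40.25
18 [2.  0.3] [ 2.4 -3.6  2.   1.1  0.1  0.3] 11.73
21 [ 0.9 -2.4] [-0.2 -0.8 -0.1  2.8 -0.8  0.1] 4.5
24 [-0.7 -6.8] [-2.6  1.8 -1.9  4.2 -2.3 -0.1] 18.27
27 [ -2.4 -12.4] [-4.9  4.4 -3.6  5.4 -4.1 -0.4] 51.44
```

```bash
cat > tgt.py <<'E'
from h import *
from scipy.spatial.transform import Rotation as Ro
def tgt(tau=20.5,yaw=-8.8,pos=(456.8,160.7,71)):
    a=np.radians(yaw);t=np.radians(tau)
    X=np.array([np.cos(a),np.sin(a),0]);Y=np.array([-np.sin(a),np.cos(a),0])
    z=-np.sin(t)*Y-np.cos(t)*np.array([0,0,1.]);y=X;x=np.cross(y,z)
    T=np.c_[x,y,z];s=st()
    print("rot deg",np.degrees(Ro.from_matrix(T@s["tool_rot"].T).as_rotvec()).round(2),"d",(np.array(pos)-s["eef_pos"]).round(1))
E
python3 -c "
from tgt import *
tgt()"
```

```text
t 17.9 pos [544.9  55.  155.3] F [-0.2 -0.  -4.5] open 25.7
[[-0.025, 1.0, -0.009], [0.916, 0.019, -0.402], [-0.401, -0.018, -0.916]]
[ 0.07  0.51  1.5  -0.44  1.21  0.22]
rot deg [ 3.09 -1.24 -9.91] d [-88.1 105.7 -84.3]
```

```bash
python3 -m pendant '[{"ax":0.6,"ay":-0.3,"az":-2,"tx":-0.02,"ty":0.024,"tz":0,"grip":0.015},{"ax":0.6,"ay":-0.3,"az":-2,"tx":-0.02,"ty":0.024,"tz":0,"grip":0.015},{"ax":0.6,"ay":-0.3,"az":-2,"tx":-0.02,"ty":0.024,"tz":0,"grip":0.015},{"ax":0.6,"ay":-0.3,"az":-2,"tx":-0.02,"ty":0.024,"tz":0,"grip":0.015},{"ax":0,"ay":0,"az":-1,"tx":0,"ty":0,"tz":-0.005,"grip":0.015},{"ax":0,"ay":0,"az":0,"tx":0,"ty":0,"tz":0,"grip":0.015}]' 60
python3 -c "
from tgt import *
tgt()"
```

```text
time: 18.4
eef_pos: [466.3, 150.5, 146.8]
tool_rot: [[0.141, 0.989, -0.055], [0.922, -0.151, -0.356], [-0.36, -0.0, -0.933]]
contact_force: [-0.2, -0.1, -4.8]
opening: 25.5
t 18.4 pos [466.3 150.5 146.8] F [-0.2 -0.1 -4.8] open 25.5
[[0.141, 0.989, -0.055], [0.922, -0.151, -0.356], [-0.36, -0.0, -0.933]]
[ 0.24  0.45  1.61 -0.36  1.25  0.53]
rot deg [ 0.58 -0.11 -0.13] d [ -9.5  10.2 -75.8]
```

```bash
python3 -m pendant '[{"ax":0.5,"ay":-0.1,"az":-0.1,"tx":-0.008,"ty":0.008,"tz":-0.012,"grip":0.015},{"ax":0,"ay":0,"az":0,"tx":-0.004,"ty":0.002,"tz":-0.012,"grip":0.015},{"ax":0,"ay":0,"az":0,"tx":0,"ty":0,"tz":-0.008,"grip":0.015},{"ax":0,"ay":0,"az":0,"tx":0,"ty":0,"tz":0,"grip":0.015}]' 60
python3 - <<'E'
from tgt import *
from ov import draw
tgt()
s=bot.read_state();sc=bot.capture("scene");p=bot.capture("wrist");q=wcam(p,s)
im=cv2.resize(sc["img"][150:240,190:290,::-1],None,fx=6,fy=6,interpolation=cv2.INTER_CUBIC).copy();cv2.imwrite("pics/s21.png",im)
draw(sc,s,np.radians(20.5),im,6,[190,150],(255,255,0),-1.8,1);cv2.imwrite("pics/s21o.png",im)
cv2.imwrite("pics/w21.png",p["img"][:,:,::-1])
E
```

```text
time: 18.73
eef_pos: [457.9, 158.7, 112.9]
tool_rot: [[0.143, 0.988, -0.052], [0.925, -0.153, -0.347], [-0.351, 0.001, -0.936]]
contact_force: [0.5, -0.1, -3.8]
opening: 25.8
t 18.73 pos [457.9 158.7 112.9] F [ 0.5 -0.1 -3.8] open 25.8
[[0.143, 0.988, -0.052], [0.925, -0.153, -0.347], [-0.351, 0.001, -0.936]]
[ 0.26  0.48  1.65 -0.36  1.18  0.58]
rot deg [ 0.06  0.07 -0.02] d [ -1.1   2.  -41.9]
```

View pics/s21o.png

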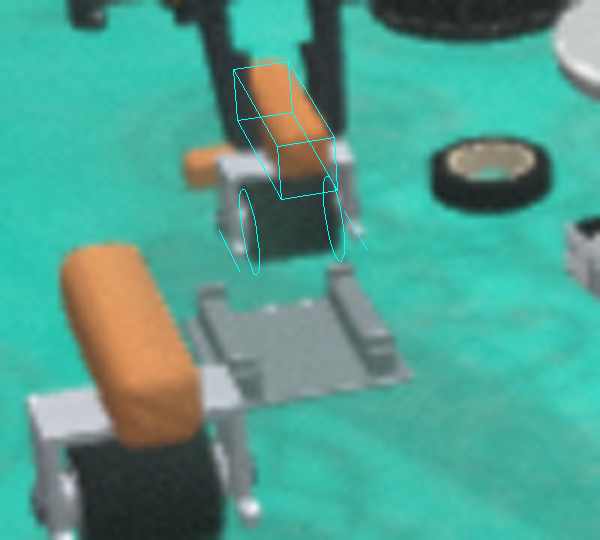

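View pics/w21.png

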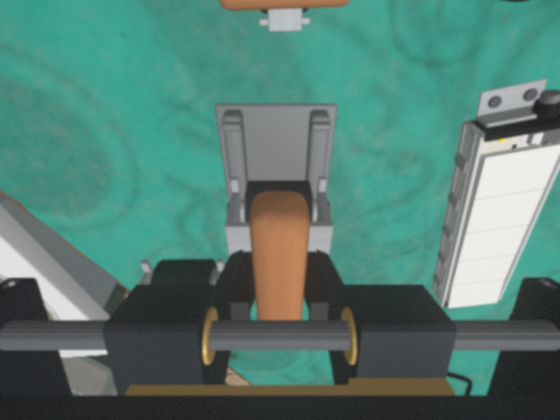

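```bash
python3 - <<'E'
from h import *
s=st()
p=bot.capture("wrist");q=wcam(p,s)
im=p["img"][90:260,200:360,::-1]
cv2.imwrite("pics/w22.png",cv2.resize(im,None,fx=4,fy=4,interpolation=cv2.INTER_CUBIC)[:600])
import pickle;pickle.dump((q,s),open("w22.pkl","wb"))
E
```

```text
t 18.83 pos [458.5 158.8 114.3] F [-0.4 -0.1 -3.5] open 25.6
[[0.144, 0.988, -0.05], [0.925, -0.153, -0.347], [-0.35, 0.003, -0.937]]
[ 0.26  0.48  1.65 -0.36  1.18  0.58]
```

View pics/w22.png

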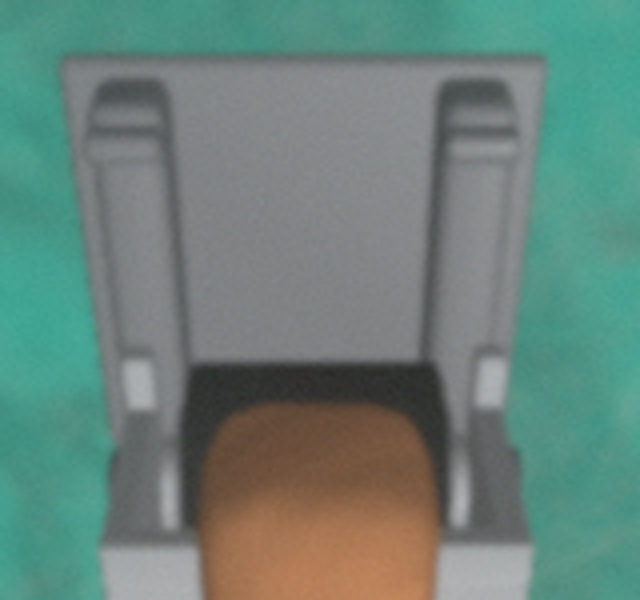

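```bash
python3 - <<'E'
from h import *
import pickle
q,s=pickle.load(open("w22.pkl","rb"))
f=lambda L:np.array(L)/4+[200,90]
a=np.radians(-8.8);X=np.array([np.cos(a),np.sin(a)]);Y=np.array([-np.sin(a),np.cos(a)])
c=np.array([457.8,164])
def loc(uv,z):
    w=ray(q,f(uv),z)[:,:2]-c;return np.c_[w@X,w@Y].round(1).tolist()
print("stand corners z2",loc([(62,58),(547,58)],2))
print("stops z26",loc([(88,150),(162,150),(445,150),(517,150)],23))
zw=114.3+6-69
print("feet tips",loc([(139,355),(490,355)],zw+14),"wheel edge back",loc([(185,366),(445,366)],zw+20))
print("tcp",((s["eef_pos"][:2]-c)@X),((s["eef_pos"][:2]-c)@Y))
E
```

```text
stand corners z2 [[-45.6, 45.1], [45.5, 45.0]]
stops z26 [[-38.7, 36.3], [-25.5, 36.2], [25.1, 36.2], [38.0, 36.1]]
feet tips [[-26.3, 20.6], [29.6, 20.5]] wheel edge back [[-18.4, 22.6], [21.8, 22.5]]
tcp 1.447467018584141 -5.016950081034562
```

```bash
python3 -m pendant '[{"ax":0,"ay":0,"az":0,"tx":-0.002,"ty":0.0002,"tz":-0.01,"grip":0.015},{"ax":0,"ay":0,"az":0,"tx":-0.001,"ty":0,"tz":-0.01,"grip":0.015},{"ax":0,"ay":0,"az":0,"tx":0,"ty":0,"tz":-0.005,"grip":0.015},{"ax":0,"ay":0,"az":0,"tx":0,"ty":0,"tz":0,"grip":0.015}]' 60
python3 -c "
from tgt import *
tgt(pos=(456.8,158.9,71))"
```

```text
time: 19.22
eef_pos: [456.7, 158.6, 88.5]
tool_rot: [[0.146, 0.988, -0.047], [0.926, -0.154, -0.346], [-0.349, 0.007, -0.937]]
contact_force: [0.1, 0.7, -4.1]
opening: 25.4
t 19.22 pos [456.7 158.6  88.5] F [ 0.1  0.7 -4.1] open 25.4
[[0.146, 0.988, -0.047], [0.926, -0.154, -0.346], [-0.349, 0.007, -0.937]]
[ 0.26  0.51  1.68 -0.37  1.12  0.6 ]
rot deg [-0.01  0.41  0.04] d [  0.1   0.3 -17.5]
```

```bash
python3 -m pendant '[{"ax":0,"ay":0.4,"az":0,"tx":-0.001,"ty":0.0002,"tz":-0.006,"grip":0.015},{"ax":0,"ay":0,"az":0,"tx":-0.0005,"ty":0,"tz":-0.005,"grip":0.015},{"ax":0,"ay":0,"az":0,"tx":0,"ty":0,"tz":0,"grip":0.015}]' 60
python3 - <<'E'
from tgt import *
tgt(pos=(456.8,158.9,71))
p=bot.capture("wrist")
im=p["img"][90:260,200:360,::-1]
cv2.imwrite("pics/w23.png",cv2.resize(im,None,fx=3.5,fy=3.5,interpolation=cv2.INTER_CUBIC))
sc=bot.capture("scene")
cv2.imwrite("pics/s23.png",cv2.resize(sc["img"][150:240,190:290,::-1],None,fx=6,fy=6,interpolation=cv2.INTER_CUBIC))
E
```

```text
time: 19.47
eef_pos: [455.0, 158.8, 76.2]
tool_rot: [[0.143, 0.988, -0.055], [0.926, -0.153, -0.346], [-0.35, -0.001, -0.937]]
contact_force: [0.2, 0.6, -5.5]
opening: 25.7
t 19.47 pos [455.  158.8  76.2] F [ 0.2  0.6 -5.5] open 25.7
[[0.143, 0.988, -0.055], [0.926, -0.153, -0.346], [-0.35, -0.001, -0.937]]
[ 0.26  0.53  1.69 -0.37  1.1   0.61]
rot deg [-0.01 -0.05  0.03] d [ 1.8  0.1 -5.2]
```

View pics/w23.png

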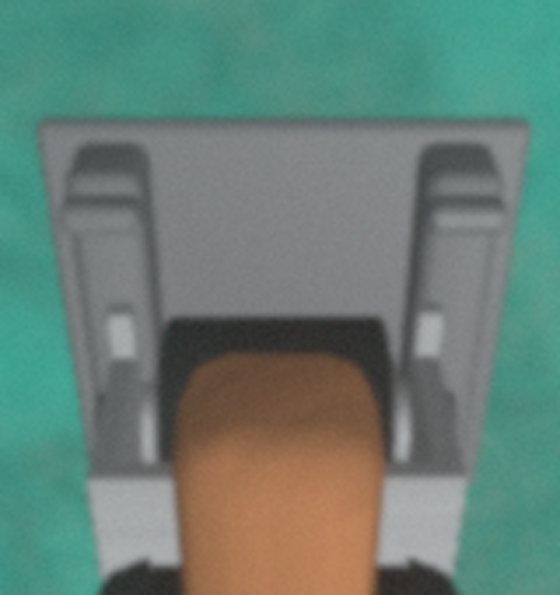

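View pics/s23.png

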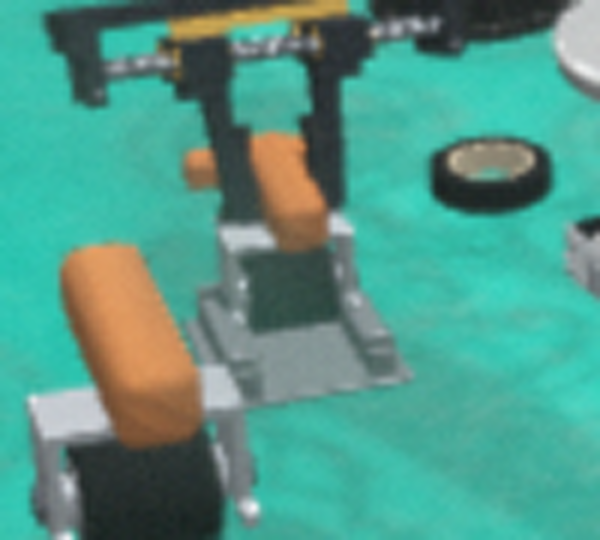

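```bash
python3 -m pendant '[{"ax":0,"ay":0,"az":0,"tx":0.0018,"ty":0,"tz":-0.002,"grip":0.015},{"ax":0,"ay":0,"az":0,"tx":0.0003,"ty":0,"tz":-0.001,"grip":0.015},{"ax":0,"ay":0,"az":0,"tx":0,"ty":0,"tz":0,"grip":0.015}]' 60
python3 - <<'E'
from tgt import *
tgt(pos=(456.8,158.9,71))
E
```

```text
time: 19.82
eef_pos: [458.2, 159.0, 74.3]
tool_rot: [[0.144, 0.988, -0.052], [0.926, -0.153, -0.345], [-0.349, 0.002, -0.937]]
contact_force: [-0.4, -0.4, -4.3]
opening: 25.6
t 19.82 pos [458.2 159.   74.3] F [-0.4 -0.4 -4.3] open 25.6
[[0.144, 0.988, -0.052], [0.926, -0.153, -0.345], [-0.349, 0.002, -0.937]]
[ 0.26  0.54  1.68 -0.37  1.1   0.61]
rot deg [-0.04  0.1   0.02] d [-1.4 -0.1 -3.3]
```

```bash
python3 -m pendant '[{"ax":0,"ay":0,"az":0,"tx":-0.0012,"ty":0,"tz":-0.002,"grip":0.015},{"ax":0,"ay":0,"az":0,"tx":0,"ty":0,"tz":-0.001,"grip":0.015}]' 60
python3 - <<'E'
from tgt import *
tgt(pos=(456.8,158.9,71))
E
```

```text
time: 19.98
eef_pos: [457.2, 159.1, 71.4]
tool_rot: [[0.144, 0.988, -0.051], [0.926, -0.153, -0.345], [-0.349, 0.002, -0.937]]
contact_force: [0.5, -0.6, -4.2]
opening: 25.4
t 19.98 pos [457.2 159.1  71.4] F [ 0.5 -0.6 -4.2] open 25.4
[[0.144, 0.988, -0.051], [0.926, -0.153, -0.345], [-0.349, 0.002, -0.937]]
[ 0.26  0.54  1.69 -0.37  1.09  0.62]
rot deg [-0.05  0.14  0.02] d [-0.4 -0.2 -0.4]
```

Not touching yet; go down in 1 mm steps until the weight comes off.

```bash
python3 -m pendant '[{"ax":0,"ay":0,"az":0,"tx":-0.0003,"ty":0,"tz":-0.001,"grip":0.015}]' 60 | grep -E "pos|force"
python3 -m pendant '[{"ax":0,"ay":0,"az":0,"tx":0,"ty":0,"tz":-0.001,"grip":0.015}]' 60| grep -E "pos|force"
python3 -m pendant '[{"ax":0,"ay":0,"az":0,"tx":0,"ty":0,"tz":-0.001,"grip":0.015}]' 60| grep -E "pos|force"
```

```text
eef_pos: [456.9, 159.1, 70.4]
contact_force: [-0.4, 0.3, -3.8]
eef_pos: [456.8, 159.1, 69.3]
contact_force: [0.1, 0.2, -4.4]
eef_pos: [456.8, 159.1, 68.2]
contact_force: [1.1, -0.7, -4.3]
```

```bash
python3 - <<'E'
from h import *
p=bot.capture("wrist")
im=p["img"][90:260,200:360,::-1]
cv2.imwrite("pics/w24.png",cv2.resize(im,None,fx=3.5,fy=3.5,interpolation=cv2.INTER_CUBIC))
sc=bot.capture("scene")
cv2.imwrite("pics/s24.png",cv2.resize(sc["img"][150:240,190:290,::-1],None,fx=6,fy=6,interpolation=cv2.INTER_CUBIC))
st()
E
```

```text
t 20.33 pos [456.7 159.1  68.1] F [ 1.  -0.2 -4.4] open 25.4
[[0.144, 0.988, -0.051], [0.926, -0.153, -0.345], [-0.349, 0.002, -0.937]]
[ 0.26  0.55  1.69 -0.37  1.08  0.62]
```

View pics/w24.png

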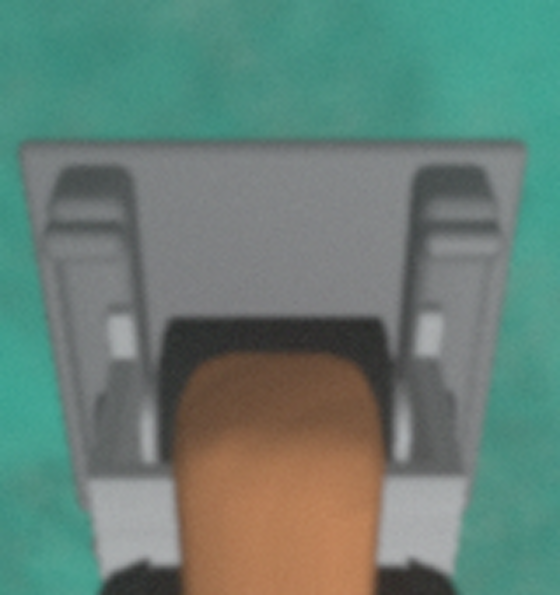

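View pics/s24.png

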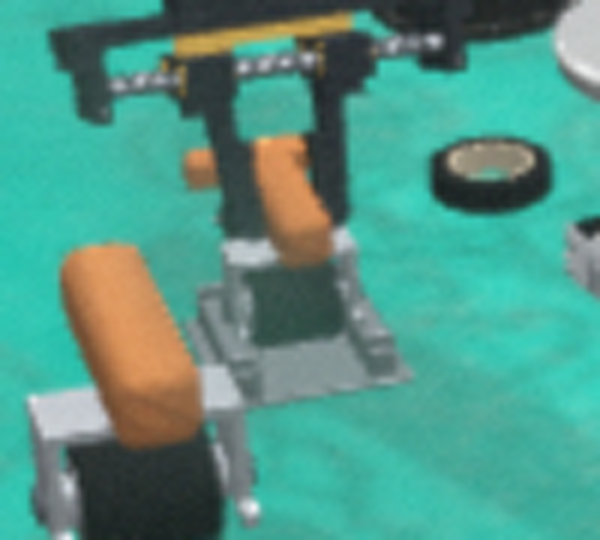

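```bash
python3 -m pendant '[{"ax":0,"ay":0,"az":0,"tx":0,"ty":0,"tz":-0.001,"grip":0.015},{"ax":0,"ay":0,"az":0,"tx":0,"ty":0,"tz":-0.001,"grip":0.015}]' 60| grep -E "pos|force"
python3 -m pendant '[{"ax":0,"ay":0,"az":0,"tx":0,"ty":0,"tz":-0.001,"grip":0.015}]' 60| grep -E "pos|force"
python3 -m pendant '[{"ax":0,"ay":0,"az":0,"tx":0,"ty":0,"tz":-0.001,"grip":0.015}]' 60| grep -E "pos|force"
```

```text
eef_pos: [456.8, 158.8, 67.5]
contact_force: [-7.6, 0.5, 12.6]
eef_pos: [456.8, 158.8, 67.6]
contact_force: [-5.0, 0.5, 9.0]
eef_pos: [456.8, 158.9, 67.6]
contact_force: [-4.8, 1.1, 7.2]
```

```bash
python3 -m pendant '[{"ax":0,"ay":0,"az":0,"tx":0,"ty":0,"tz":0,"grip":0.03},{"ax":0,"ay":0,"az":0,"tx":0,"ty":0,"tz":0,"grip":0.04},{"ax":0,"ay":0,"az":0,"tx":0,"ty":0,"tz":0,"grip":0.055},{"ax":0,"ay":0,"az":0,"tx":0,"ty":0,"tz":0,"grip":0.065},{"ax":0,"ay":0,"az":0,"tx":0,"ty":0,"tz":0,"grip":0.065}]' 20
python3 - <<'E'
from h import *
p=bot.capture("wrist")
cv2.imwrite("pics/w25.png",p["img"][:,:,::-1])
sc=bot.capture("scene")
cv2.imwrite("pics/s25.png",cv2.resize(sc["img"][150:240,190:290,::-1],None,fx=6,fy=6,interpolation=cv2.INTER_CUBIC))
st()
E
```

```text
time: 21.08
eef_pos: [458.0, 159.0, 69.1]
tool_rot: [[0.146, 0.988, -0.047], [0.925, -0.153, -0.348], [-0.351, 0.007, -0.936]]
contact_force: [0.8, -0.1, 0.4]
opening: 54.8
t 21.18 pos [458. 159.  69.] F [0.2 0.5 1. ] open 62.4
[[0.146, 0.988, -0.047], [0.925, -0.154, -0.348], [-0.351, 0.007, -0.936]]
[ 0.26  0.55  1.69 -0.38  1.08  0.62]
```

View pics/w25.png

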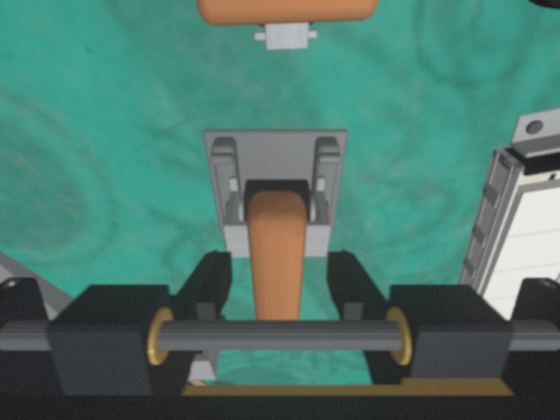

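View pics/s25.png

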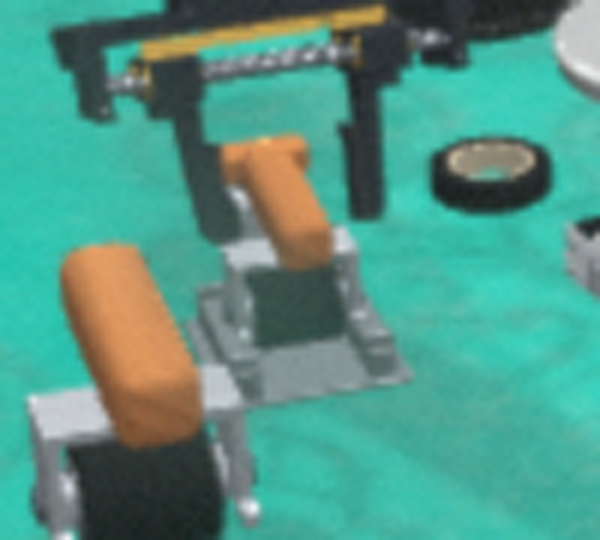

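Released and standing between the rails. Withdraw along the tool axis.

```bash
python3 -m pendant '[{"ax":0,"ay":0,"az":0,"tx":0,"ty":0.004,"tz":0.01,"grip":0.065},{"ax":0,"ay":0,"az":0,"tx":0.0,"ty":0.007,"tz":0.02,"grip":0.065},{"ax":0,"ay":0,"az":0,"tx":0,"ty":0.01,"tz":0.03,"grip":0.065},{"ax":0,"ay":0,"az":0,"tx":-0.01,"ty":0.015,"tz":0.03,"grip":0.065},{"ax":0,"ay":0,"az":0,"tx":-0.02,"ty":0.025,"tz":0.02,"grip":0.065},{"ax":2,"ay":0,"az":0,"tx":-0.02,"ty":0.03,"tz":0.02,"grip":0.065},{"ax":2,"ay":0,"az":0,"tx":-0.02,"ty":0.03,"tz":0.01,"grip":0.065},{"ax":2,"ay":0,"az":0,"tx":-0.02,"ty":0.03,"tz":0,"grip":0.065}]' 20
python3 - <<'E'
from h import *
p=bot.capture("top")
cv2.imwrite("pics/t26.png",cv2.resize(p["img"][110:250,120:300,::-1],None,fx=4,fy=4,interpolation=cv2.INTER_CUBIC))
p=bot.capture("scene")
cv2.imwrite("pics/s26.png",cv2.resize(p["img"][150:250,190:350,::-1],None,fx=5,fy=5,interpolation=cv2.INTER_CUBIC))
E
```

```text
time: 21.85
eef_pos: [364.8, 312.8, 219.4]
tool_rot: [[0.151, 0.987, -0.052], [0.957, -0.159, -0.242], [-0.247, -0.013, -0.969]]
contact_force: [0.3, 1.0, -0.2]
opening: 64.9
```

View pics/t26.png

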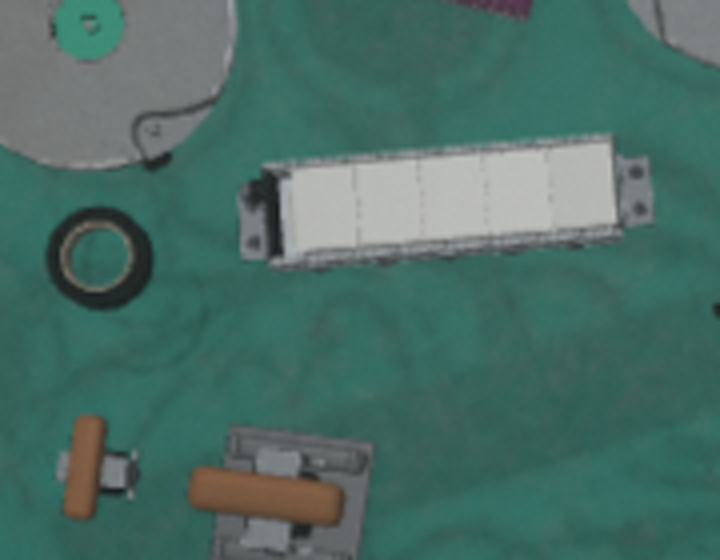

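View pics/s26.png

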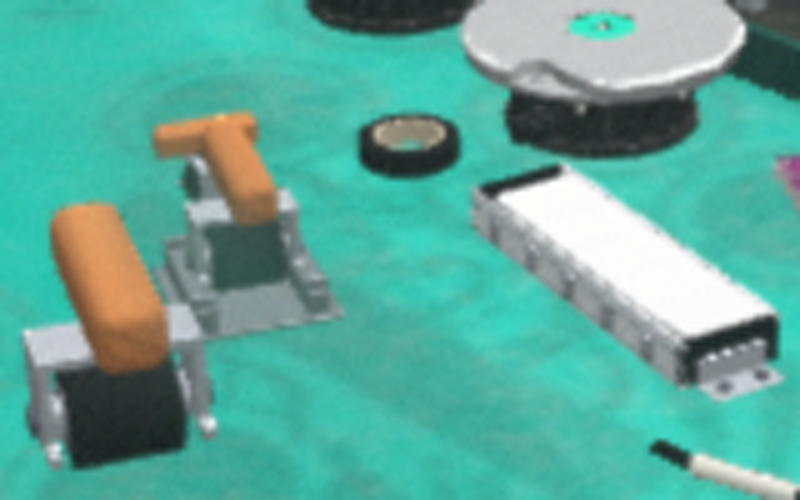

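```bash
python3 - <<'E'
from h import *
p=bot.capture("scene")
cv2.imwrite("pics/s27.png",cv2.resize(p["img"][180:235,280:350,::-1],None,fx=8,fy=8,interpolation=cv2.INTER_CUBIC))
R=cv2.Rodrigues(np.array(p["rvec"]))[0];print(-R.T@np.array(p["tvec"]).ravel())
a=cv2.imread("pics/s9.png");# crop 150:260,190:370 x4
b=a[(180-150)*4:(235-150)*4,(280-190)*4:(350-190)*4];cv2.imwrite("pics/s27b.png",cv2.resize(b,None,fx=2,fy=2))
x=cv2.imread("pics/s27.png");y=cv2.imread("pics/s27b.png");cv2.imwrite("pics/s27c.png",cv2.resize(np.hstack([y,x]),None,fx=.7,fy=.7))
s=bot.read_state()
for n in ("cover","roller","tape","reel","tin"):
  print(n,[(round(d["score"],2),[round(float(v)) for v in d["at"]]) for d in bot.look_for(n,p)])
E
```

```text
[    9.87969051 -1063.44383492   710.46027868]
cover [(0.75, [647, 54, 32])]
roller [(0.79, [450, 150, 56]), (0.64, [330, 16, 69]), (0.59, [469, 270, 50])]
tape [(0.74, [616, 274, 14])]
reel [(0.9, [560, -309, 35])]
tin [(0.62, [415, -410, 27])]
```

View pics/s27c.png

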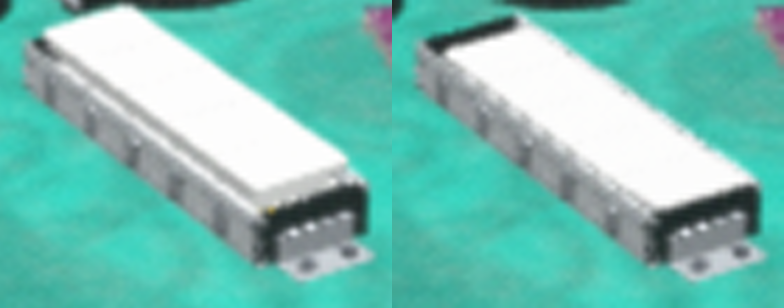

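```bash
python3 - <<'E'
from h import *
p=bot.capture("wrist")
cv2.imwrite("pics/w28.png",p["img"][:,:,::-1])
t=bot.capture("top");sc=bot.capture("scene")
a=cv2.resize(sc["img"][170:225,215:270,::-1],None,fx=7,fy=7,interpolation=cv2.INTER_CUBIC)
b=cv2.resize(cv2.imread("pics/scene0.png")[170:225,215:270],None,fx=7,fy=7,interpolation=cv2.INTER_CUBIC)
cv2.imwrite("pics/s28.png",np.hstack([b,a]))
st()
E
```

```text
t 22.4 pos [365.8 310.4 216.1] F [-0.1 -0.4 -0.3] open 64.8
[[0.151, 0.987, -0.056], [0.956, -0.16, -0.246], [-0.252, -0.016, -0.968]]
[ 0.55  0.35  1.53 -0.18  1.45  0.75]
```

View pics/s28.png

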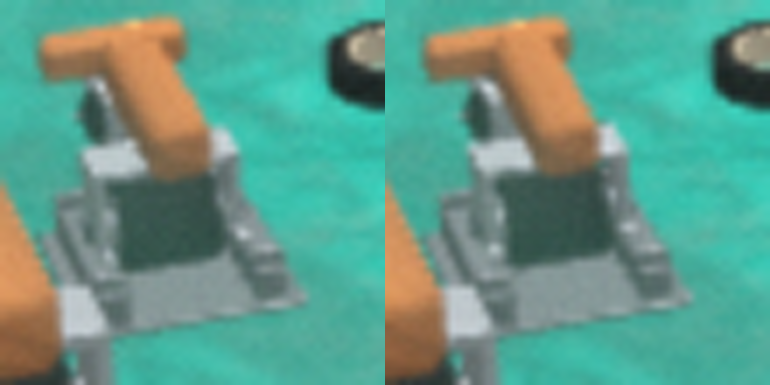

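View pics/w28.png

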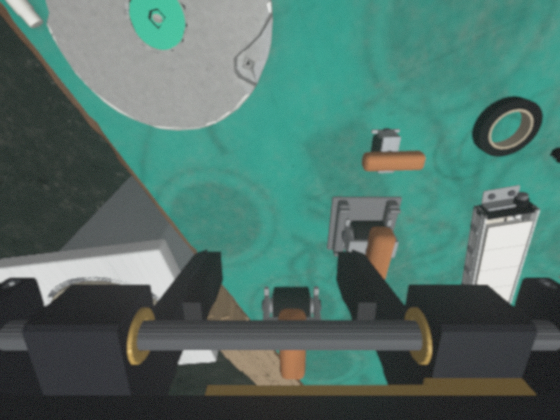

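The roller's pose in its stand looks almost identical to the start (left: before, right: now), the cover is flush along its whole length, and the arm is clear of everything. I'm handing the job in.

```bash
python3 -c "
from workcell import bot
print(bot.sign_off())"
```

```text
the job is handed in; nothing more can be done
None
```

I handed the job in at about 22.4 s. The cover is pressed home and the roller is back upright in its stand, but the pressing faltered once on the last section, and that may count against the no-lift rule.

**What I did:** I laid the cover loose on the clips and let go. I took the middle-sized roller from its stand and rolled from the +y end section to the −y end, with about 15–33 N read at the wrist for most of the pass. Then I set the roller back and withdrew.

**Last checks that passed:**
- **Cover:** compared with the picture of it lying loose, all five sections are now flush with the rim. It crept a few mm towards the −y end during rolling but is still inside the mouth.
- **Roller:** the scene picture shows it in nearly the same place and attitude as at the start, wheel between the rails.
- **Tape, reel and tin:** found within about 5 mm of where they were, within what the network can tell. I did not touch them.
- **Limits:** the highest wrist reading I saw was about 35 N, well under 120 N.

**What did not go cleanly:**
- **Pressing on the last section:** the roller pitched about 20° in the grip against the raised edge of the last section, so I tilted the tool to right it. During that step one reading fell to −4 N, roughly the roller's own weight. The wheel was nearly or briefly off the cover there. I then finished the pass pressing firmly, without setting it down anew.
- **Sideways drift:** the tool wandered up to about 5 mm to one side over the last two sections.

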